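# Dry the washed brake pads under the locked-on bench blower

### The job

Dry the washed brake pads: lay every brake pad that is on the bench flat, block upwards, in a bay of the drying rack, one to a bay (any bay), pressed fully home so that the bay's spring latch snaps back over its end, and turn the blower's selector to the three-dot mark. Only then squeeze the blower's trigger, push in the lock-on button in its side and ease the trigger off, so that the lock holds it and the blower stays on by itself. Leave the jar and the roll of tape that lie among them where they are.

Things in the scene. Friction and masses are not known exactly. Their poses are not given: they have to be found in the camera images.
- pad1_mid (a point): Brake pad 1 (may be absent), lying flat: steel backing plate 110 x 46 x 6 mm, on top of it a dark grey friction block 80 x 46 x 9 mm, centred, leaving a bare 15 mm ear at each end; 15 mm thick in all, about 220 g. The point is the pad's centre, 7.5 mm above its underside; x along the length, z up out of the block.
- pad2_mid (a point): Brake pad 2 (absent in some starts), the same as pad 1.
- pad3_mid (a point): Brake pad 3 (absent in some starts), the same as pad 1.
- pad4_mid (a point): Brake pad 4 (absent in some starts), the same as pad 1.
- bay1 (a point): First of four parallel bays, 74 mm apart, of the fixed steel drying rack: where the centre of a pad fully home belongs, 27.5 mm above the bench. x is the bay's long axis and points to its latch, y across to the next bay. A pad lies flat in it, length along x either way round, block up, underside 20 mm above the bench on two ribs (x = +-35 mm).
- bay2 (a point): Second bay (74 mm to +y of bay 1), as bay1. All bays: thin side guides at x = +-43 mm (12 mm long) leave 2 mm each side of the pad and an end stop stands at x = -57 mm; these flare outwards from 30 to 42 mm above the bench. The middle of the long sides is open for fingers: nothing there above 8 mm but the neighbouring pad, 28 mm away.
- bay3 (a point): Third bay of the rack (74 mm to +y of bay 2), as bay1.
- bay4 (a point): Fourth bay of the rack (74 mm to +y of bay 3), as bay1.
- latch1 (a joint): Brass spring latch at the +x end of bay 1, slide in m: 0 shut, to 0.011 as it is pushed away from the bay (1.5 to 3.2 N), springs back. Its nose, 20 mm wide, reaches over a pad's ear to x = +49 mm of the bay, underside 28 mm above the bench; its upper face slopes up and away to x = +62 mm at 50 mm height.
- latch2 (a joint): Latch of bay 2, as latch1. A pad pushed straight down on a latch's sloping face (5 to 10 N at that end) wedges it open; when the pad is home it snaps back over the ear. A pad let go on the slope rests tilted, latch end high: press it home on top of its block near x = +30 mm of the bay (block top 35 mm above the bench when home).
- latch3 (a joint): Spring latch of bay 3, as latch1.
- latch4 (a joint): Spring latch of bay 4, as latch1.
- selector (a joint): Selector of the hot-air blower: black knob with a bar grip on top of the grey control box, in rad. 0 at the mark with one white dot, growing clockwise seen from above; detents pull it in at 0 (one dot), 0.6 (two), 1.2 (three in a row) and 1.8 (four dots in a square). Takes up to 0.08 N m.
- selector_grip (a point): On the selector's axis, half-way up the bar grip, 90 mm above the bench, 22 mm above the box. The bar is 50 mm long, 14 mm thick, 24 mm high (76 to 100 mm above the bench), on a disc 52 mm across. x along the bar; the end with the white line (-x) is the pointer. The axes turn with the knob.
- trigger (a joint): Trigger of the blower, in m: 0 released, to 0.016 as it is pressed straight down (2.5 N at first, 5.7 N at the bottom, springs back). Let go with the lock-on button in, it is caught at about 0.008 and the blower stays on. Pressing it down again frees the button.
- trigger_top (a point): Middle width of the trigger's top face: black block 30 mm wide (x), 60 mm long (y), top 89 mm above the bench when released, in the top of the long blower body. Axes of the blower: nozzle to +y, control box at the -y end, z up. The trigger's -x side is open; a wall, the cheek, stands along its +x side.
- cheek_top (a point): Middle of the top edge of the cheek, a wall 12 mm thick and 75 mm long, 102 mm above the bench; axes of the blower. The trigger's top runs from 8 to 38 mm to -x of here; the button is in the cheek's outer (+x) face. A gripper can straddle the cheek, one fingertip on the trigger, the other finger outside the button.
- lock_button (a joint): Side lock-on button, in m: 0 out, to 0.008 as it is pressed into the cheek, towards the blower's -x (0.4 to 1.2 N, springs out). It is blocked within 1 mm until the trigger is down about 0.010; then it goes fully in, and stays in when the trigger is eased.
- button_face (a point): Centre of the outer face of the lock-on button: steel, 18 mm across, standing 10 mm out of the cheek when out, 16 mm to +x of the middle of the cheek; centre 89 mm above the bench, level along y with the trigger's middle. Axes of the blower.
- jar: Bystander: glass jar with a steel lid, 56 mm across, 65 mm high; origin under its centre.
- tape: Bystander: flat black roll of tape, 84 mm across, 24 mm high; origin under its centre.
Not all that is in view belongs to the job. What is shaped like the part that bears pad4_mid but orange or purple is not meant.

How it is judged:
On the way, in this order (a step that is already met when the one before it is completed fails the run):
1. every brake pad present is home in a bay with the latches snapped shut, and the selector is at the three-dot mark ((distance between pad1_mid and bay1 below 0.006 m or distance between pad1_mid and bay2 below 0.006 m or distance between pad1_mid and bay3 below 0.006 m or distance between pad1_mid and bay4 below 0.006 m) and angle between each of pad1_mid, pad2_mid, pad3_mid, pad4_mid's own z axis and vertical below 0.1 rad and (distance between pad2_mid and bay1 below 0.006 m or distance between pad2_mid and bay2 below 0.006 m or distance between pad2_mid and bay3 below 0.006 m or distance between pad2_mid and bay4 below 0.006 m) and (distance between pad3_mid and bay1 below 0.006 m or distance between pad3_mid and bay2 below 0.006 m or distance between pad3_mid and bay3 below 0.006 m or distance between pad3_mid and bay4 below 0.006 m) and (distance between pad4_mid and bay1 below 0.006 m or distance between pad4_mid and bay2 below 0.006 m or distance between pad4_mid and bay3 below 0.006 m or distance between pad4_mid and bay4 below 0.006 m) and value of joint each of latch1, latch2, latch3, latch4 below 0.003 m and value of joint selector between 1.05 and 1.35 rad), for 0.2 s.
2. the trigger is squeezed and the lock-on button is pressed in (value of joint trigger above 0.0086 m and value of joint lock_button above 0.005 m), for 0.04 s.
3. the trigger is eased and let go, and the lock holds it on (value of joint trigger between 0.006 and 0.0092 m and value of joint lock_button above 0.006 m and contact force between the fingers and trigger below 0.3 N and contact force between the fingers and lock_button below 0.3 N), for 0.3 s.
At the end, for the whole second after the job is handed in: Each pad present lies home in a bay (centre within 6 mm of its point, tilt under 0.1 rad, block up), latches shut (under 3 mm), selector within 0.15 rad of three dots, button in (over 6 mm), the released trigger held at 6 to 9.2 mm (all of step 1 and all of step 3); the robot touches nothing.
It fails at once if the jar is moved more than 5 cm (distance of jar from where it was at the start of the episode above 0.05 m).
It fails at once if the tape is moved more than 5 cm (distance of tape from where it was at the start of the episode above 0.05 m).
Of pad1, pad2, pad3, pad4 only 3 to 4 are there at a start; the rules pass over those that are not, and their reading is None.
At some moment in a run one of pad1, pad2, pad3, pad4 may be knocked a few centimetres aside while the robot is not near it.
Once in a run the grip may slacken for a moment while it holds something.
It also fails if it takes over 210 s, if anything falls off the work surface, if the arm or the gripper's body presses on something with over 40 N, if the wrist force passes 120 N, or if a joint passes its speed limit or range.

### The arm

A 6-joint arm with a two-finger parallel gripper is mounted at the origin on the work surface. World frame = base frame: x ahead of the robot, y to its left, z up, the work surface at z = 0. Lengths are in m, angles in rad, forces in N, time in s.
With the tool pointing down it reaches from about 0.275 to 0.825 m from the base axis. Payload 4.9 kg.
Tool frame: the origin (TCP) lies midway between the tips of the shut fingers; the grasp point (between the pads) lies 19 mm behind it (r.pinch_z is the distance from the TCP to the grasp point, in m); y points along the fingers, z is the direction in which the jaws open and shut, and the axes are right-handed (so a half turn about y gives the same grasp; the last joint's range is limited). The gripper opens to 85 mm and grips with 20 to 120 N. Pads are 22 mm wide; open, the fingers measure 114 mm over their backs; the gripper's body (76 mm by 85 mm) begins 54 mm behind the grasp point. The pads swing forward as they close: fully open they stand 13 mm farther back than shut.
Start: joints at [1.131, 0.326, -0.193, 1.052, 0, 1.437], TCP at [0.166, 0.525, 0.231] pointing down, gripper open.
Joint ranges: [-2.65, 2.65], [-0.97, 1.79], [-1.3, 1.35], [-1.93, 2.1], [-1.47, 1.37], [-3.14, 3.14]. Speed limits (rad/s): [2.57, 2.57, 3.14, 3.14, 3.14, 3.14].

### API

Orientations are given as a unit quaternion [w, x, y, z].
In Python, from workcell import r gives the robot as it stands. The module is installed in compiled form; this text tells all that it offers.
- The arm moves only by the tool move_arm, never from a script. Its argument "moves" is a list that holds one entry, the list of rows, each a list of 7 numbers: the shift along the tool's x, y, z in mm, then the turn, a rotation vector about the tool's x, y, z in rad, then the opening, from -1 (shut) to 1 (fully open), so that 0 is half open. In form: [[[x, y, z, rx, ry, rz, hand], ...]]. A call has 1 to 8 rows; each row shifts and turns the pose as measured when the row begins, along the tool's axes as they then stand; what a row does not reach is not made up. A row lasts 1/10 s, in which the tool goes at most 50 mm and 8.59 degrees, less where a joint would pass 70% of its speed; a pose out of reach is approached as far as the arm can. A call with a gripper value outside its range is refused whole. The fingers move at their own pace and stop on an object; the grip force is fixed at half the most. Time passes only in rows, so rows that do not move let the fingers close. It gives the time, the measured TCP pose, the force and the opening at its end, in the units of the state.
- r.state(): the state, without advancing time (a new reading comes with each control period).
- r.capture(name): name is "scene" or "top" or "wrist"; returns a dict with "color" (400x640x3 uint8, blue, green, red), "fx", "fy", "cx", "cy" (pixels), "eye" and "orientation" of the camera in the world. Camera axes: x right, y up, looking along -z (the intrinsics and any distortion apply to the point x, -y, -z); pixel columns grow to the right and rows downward; lengths in m; the calibration is good to about 2 mm. A picture is of the moment at which its call begins. There is no depth.
- r.close_job(): hands the job in, once; it reports no verdict.
The state is a dict: "time_s": time; "joints": joint angles; "joint_velocities": joint speeds; "joint_torque": joint torques, N m; "tool_pos": TCP position; "tool_rot": TCP orientation; "wrist_force": force on the tool from outside, world axes, zero at the start; "torque": the same for the moment, N m; "width": opening from 0.0 (shut) to 1.0 (fully open).
Only numpy, scipy, OpenCV 4.12 (cv2) and the standard library are available. Lean on these libraries where they do the work, as an engineer would, in place of code of your own. Each camera call takes 0.05 s, during which the arm holds its last target.

## Working session

There is one attempt and no reset: what is moved stays moved. The work goes in short steps, Python scripts to look and compute and a tool call to move; the robot and the scene stay as the last step left them, time stands still between calls to the robot, and variables do not carry over. Pictures are saved under pics/ and viewed, and the job is handed in when it is done.

Besides the shell and the picture viewer there is one more tool, called after ">>>" as name(argument=value, ...) on one line, values as JSON. move_arm: Moves the arm, as the interface text tells. Its arguments: {"type":"object","properties":{"moves":{"type":"array"}},"required":["moves"]}

```bash
ls; mkdir -p pics; python3 - <<'E'
from workcell import r
import cv2
print(r.state()); print(r.pinch_z)
for n in ("scene","top","wrist"):
    c=r.capture(n); cv2.imwrite(f"pics/{n}0.png",c["color"]); print(n,{k:v for k,v in c.items() if k!="color"})
E
```

```text
pics
{'time_s': 0.0, 'joints': array([ 1.13079403e+00,  3.26965902e-01, -1.93581426e-01,  1.05198000e+00,
       -2.56832388e-05,  1.43657652e+00]), 'joint_velocities': array([-0.00139626, -0.00082957, -0.00046903,  0.00014192,  0.00107165,
       -0.00075541]), 'joint_torque': array([ 2.34921636e-04, -4.43397868e+01,  2.62439328e+01,  1.54693314e-02,
        3.08175373e-06,  1.93742814e-06]), 'tool_pos': array([0.16533174, 0.52395971, 0.23049076]), 'tool_rot': array([-0.69826852,  0.69944756, -0.10785428,  0.10752508]), 'wrist_force': array([ 0.03299614, -0.28456434, -0.29109926]), 'torque': array([ 0.02514197,  0.03957913, -0.05468587]), 'width': 1.0018956836170554}
0.0187
scene {'fx': 376.99045617899196, 'fy': 376.99045617899196, 'cx': 322.0323761897996, 'cy': 196.7715200952373, 'eye': array([0.7323052 , 0.48642053, 1.04526198]), 'orientation': array([0.2554237 , 0.07294693, 0.2656248 , 0.9267583 ])}
top {'fx': 512.547235982206, 'fy': 512.547235982206, 'cx': 315.6731515447847, 'cy': 204.58952933577808, 'eye': array([ 0.31570208, -0.04515955,  1.35157477]), 'orientation': array([ 0.7085146 ,  0.04096161, -0.03657221, -0.70355645])}
wrist {'fx': 330.48378852974105, 'fy': 330.48378852974105, 'cx': 320.9055804815309, 'cy': 195.697614285427, 'eye': array([0.09940394, 0.54540163, 0.37327717]), 'orientation': array([ 0.79872234, -0.11238591, -0.08115874,  0.58551284])}
```

View pics/top0.png

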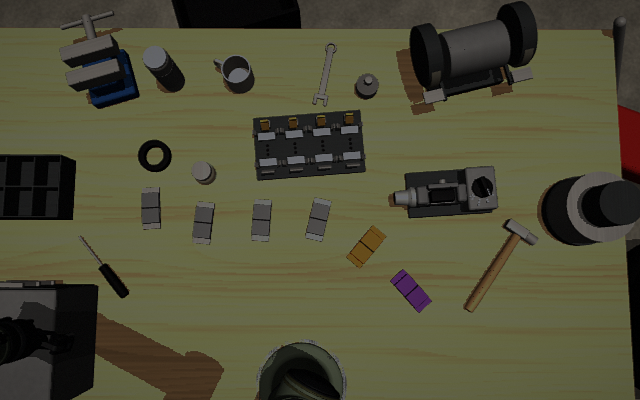

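View pics/scene0.png

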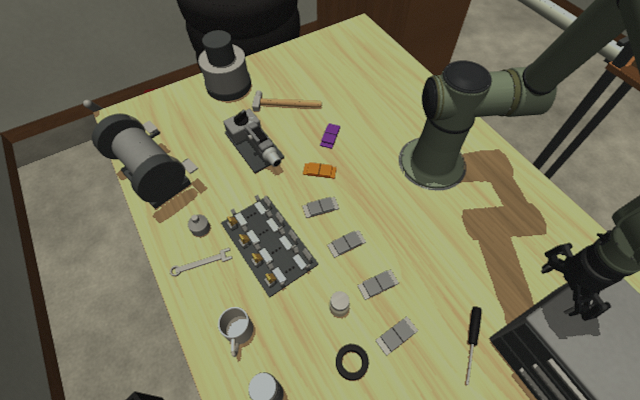

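View pics/wrist0.png

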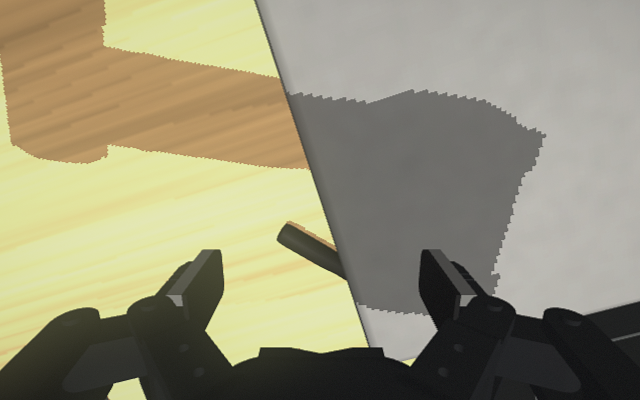

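The top view shows four grey pads at about (150,208), (203,222), (261,220) and (318,219). The rack is at (308,145) with its latches towards the top of the image. The blower is at (450,190) with the selector at (484,188). The orange and purple pads are decoys.

```bash
cat > h.py <<'E'
import numpy as np, cv2
from scipy.spatial.transform import Rotation as R
from workcell import r
def rot(q): return R.from_quat([q[1],q[2],q[3],q[0]])
def ray(c,u,v):
    d=np.array([(u-c["cx"])/c["fx"],-(v-c["cy"])/c["fy"],-1.0]); return rot(c["orientation"]).apply(d)
def p2w(c,u,v,z):
    d=ray(c,u,v); e=np.array(c["eye"]); return e+d*(z-e[2])/d[2]
def w2p(c,p):
    q=rot(c["orientation"]).inv().apply(np.asarray(p)-c["eye"]); return np.array([c["cx"]+c["fx"]*q[0]/-q[2], c["cy"]-c["fy"]*q[1]/-q[2]])
def crop(c,u0,v0,u1,v1,s,name):
    im=cv2.resize(c["color"][v0:v1,u0:u1],None,fx=s,fy=s,interpolation=cv2.INTER_CUBIC); cv2.imwrite("pics/"+name,im)
def tool():
    s=r.state(); return s["tool_pos"], rot(s["tool_rot"]), s
def delta(pos,Rt):
    p,Rc,s=tool()
    d=Rc.inv().apply(np.asarray(pos)-p)*1000; w=(Rc.inv()*Rt).as_rotvec()
    return d.round(1), w.round(4)
def down(yaw):
    # tool x = pointing? filled after inspection
    pass
E
python3 - <<'E'
from h import *
c=r.capture("top")
crop(c,130,180,340,250,3.8,"t1.png")
crop(c,245,100,375,185,6,"t2.png")
crop(c,385,150,505,225,6,"t3.png")
p,Rc,s=tool(); print(Rc.as_matrix().round(3))
E
```

```text
[[ 0.954 -0.     0.301]
 [-0.301 -0.001  0.954]
 [-0.    -1.    -0.001]]
```

```bash
sleep 1
```

```text
(no output)
```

View pics/t1.png

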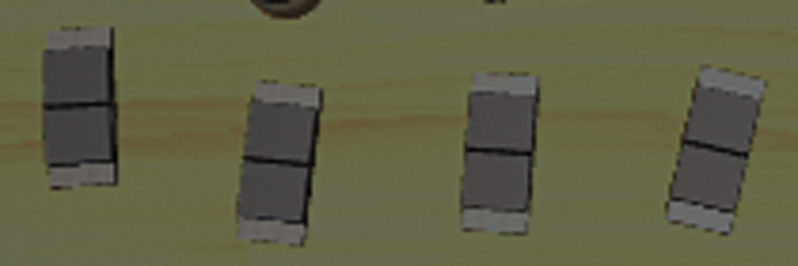

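View pics/t2.png

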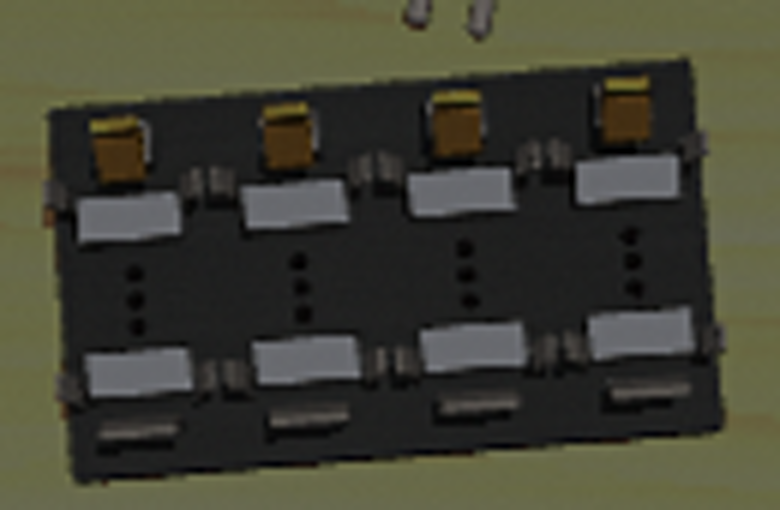

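View pics/t3.png

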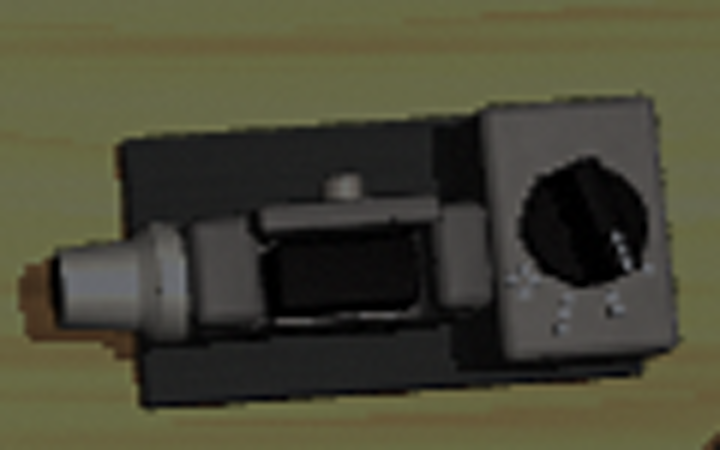

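```bash
cat >> h.py <<'E'
def blobs(mask,amin,amax):
    cs,_=cv2.findContours(mask.astype(np.uint8),cv2.RETR_EXTERNAL,cv2.CHAIN_APPROX_NONE)
    return [k for k in cs if amin<=cv2.contourArea(k)<=amax]
def cen(k):
    m=cv2.moments(k); return m["m10"]/m["m00"],m["m01"]/m["m00"]
def avg(name,n=1):
    cs=[r.capture(name) for _ in range(n)]; c=cs[0]; c["color"]=np.mean([x["color"] for x in cs],0).astype(np.uint8); return c
E
python3 - <<'E'
from h import *
c=r.capture("top"); im=c["color"]; hsv=cv2.cvtColor(im,cv2.COLOR_BGR2HSV)
for (u,v) in [(150,208),(150,190),(150,225),(203,210),(261,215),(140,240),(264,136),(300,146)]: print((u,v),hsv[v,u],im[v,u])
m=(hsv[...,1]<45); 
roi=np.zeros_like(m); roi[180:250,130:340]=1
for k in blobs(m&roi,200,3000):
    (u,v),(w,h),a=cv2.minAreaRect(k); bx=cv2.boxPoints(cv2.minAreaRect(k))
    P=np.array([p2w(c,*b,0.008)[:2] for b in bx]); 
    e=[P[1]-P[0],P[2]-P[1]]; e=max(e,key=np.linalg.norm); mn=min(np.linalg.norm(P[1]-P[0]),np.linalg.norm(P[2]-P[1]))
    print("pad",(round(u,1),round(v,1)),P.mean(0).round(4),"len",np.linalg.norm(e).round(4),mn.round(4),"ang",np.degrees(np.arctan2(e[1],e[0])).round(1))
# ribs
roi[:]=0; roi[100:185,245:375]=1
g=(im.min(2)>75)&(hsv[...,1]<60)
for k in blobs(g&roi,40,600):
    u,v=cen(k); bx=cv2.minAreaRect(k); print("rib",round(u,1),round(v,1),cv2.contourArea(k),p2w(c,u,v,0.02).round(4)[:2])
E
```

```text
(150, 208) [ 0 16 48] [45 45 48]
(150, 190) [15 26 99] [89 94 99]
(150, 225) [ 15  26 100] [ 90  95 100]
(203, 210) [15 15 70] [66 68 70]
(261, 215) [ 8 13 76] [72 73 76]
(140, 240) [ 31  74 103] [ 73 103 102]
(264, 136) [115  14 109] [109 104 103]
(300, 146) [150   8  33] [33 32 33]
pad (202.7, 222.4) [0.4148 0.2605] len 0.1093 0.0472 ang -5.6
pad (261.0, 219.9) [0.4225 0.1072] len 0.1086 0.0463 ang -3.2
pad (317.8, 219.0) [ 0.4257 -0.0423] len 0.1095 0.0451 ang -12.5
pad (150.3, 207.6) [0.453  0.4003] len 0.1089 0.0489 ang -176.0
rib 267.9 161.6 97.0 [0.5756 0.0907]
rib 295.7 159.5 96.0 [0.5819 0.0172]
rib 323.4 157.3 96.5 [ 0.5881 -0.0558]
rib 351.2 155.1 99.0 [ 0.5945 -0.1292]
rib 266.0 135.7 96.5 [0.6454 0.0969]
rib 293.8 133.6 94.0 [0.6516 0.0232]
rib 321.2 131.4 95.0 [ 0.658  -0.0497]
rib 349.0 129.3 96.0 [ 0.6641 -0.1234]
```

```bash
cat >> h.py <<'E'
def down(yawdeg):
    t=np.radians(yawdeg); c,s=np.cos(t),np.sin(t)
    return R.from_matrix(np.array([[c,0,-s],[s,0,c],[0,-1,0]]))
def go(x,y,z,yaw):
    d,w=delta([x,y,z],down(yaw)); n=max(np.linalg.norm(d)/50,np.degrees(np.linalg.norm(w))/8.59)
    print("to",(x,y,z,yaw),"d",d,"w",w,"rows",round(n,2)); return d,w
E
python3 -c "
from h import *
go(0.453,0.400,0.15,4.0)"
```

```text
to (0.453, 0.4, 0.15, 4.0) d [311.6  80.9 -31.8] w [ 8.000e-04 -3.756e-01 -3.000e-04] rows 6.47
```

>>> move_arm(moves=[[[40,0,-4,0,0,0,1],[40,0,-4,0,0,0,1],[40,10,-4,0,0,0,1],[40,14,-4,0,0,0,1],[40,14,-4,0,0,0,1],[40,14,-4,0,0,0,1],[40,14,-4,0,0,0,1],[35,14,-4,0,0,0,1]]])

```text
time_s: 1.05
tool_pos: [0.4637, 0.3997, 0.1501]
tool_rot: [0.701, -0.698, 0.103, -0.104]
wrist_force: [-0.9, -0.1, -0.5]
width: 0.999
```

```bash
python3 -c "
from h import *
go(0.453,0.400,0.15,4.0)"
```

```text
to (0.453, 0.4, 0.15, 4.0) d [-10.4   0.   -2.9] w [-0.0048 -0.3644  0.0015] rows 2.43
```

>>> move_arm(moves=[[[-10,0,-3,0,-0.13,0,1],[0,0,0,0,-0.13,0,1],[0,0,0,0,-0.1,0,1],[0,0,0,0,0,0,1]]])

```text
time_s: 1.45
tool_pos: [0.4576, 0.3948, 0.1453]
tool_rot: [0.707, -0.706, -0.024, 0.025]
wrist_force: [0.6, 0.2, 0.3]
width: 0.996
```

```bash
python3 -c "
from h import *
go(0.453,0.400,0.15,4.0)
c=r.capture('wrist');cv2.imwrite('pics/w1.png',c['color']); print(c['eye'],rot(c['orientation']).as_matrix().round(2))"
```

```text
to (0.453, 0.4, 0.15, 4.0) d [-4.2 -4.7  5.6] w [-0.0007 -0.0006 -0.0017] rows 0.17
[0.38874837 0.38998414 0.28812048] [[-0.07 -0.96 -0.27]
 [ 1.   -0.07 -0.02]
 [ 0.   -0.27  0.96]]
```

View pics/w1.png

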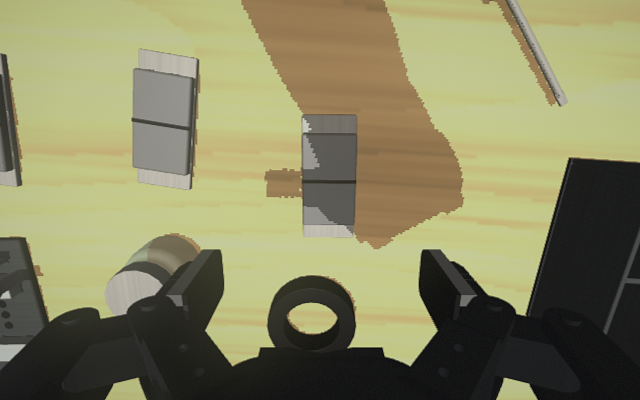

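```bash
cat >> h.py <<'E'
def order(P): # longest edge dir
    e=[P[1]-P[0],P[2]-P[1]]; e=sorted(e,key=np.linalg.norm); a=np.degrees(np.arctan2(e[1][1],e[1][0])); a=(a+90)%180-90
    return P.mean(0).round(4), round(a,1), [round(float(np.linalg.norm(x)),4) for x in e]
def grays(c,sat=50,amin=1500,amax=20000,z=0.008,vmin=0):
    hsv=cv2.cvtColor(c["color"],cv2.COLOR_BGR2HSV)
    m=((hsv[...,1]<sat)&(hsv[...,2]>vmin)).astype(np.uint8); m=cv2.morphologyEx(m,cv2.MORPH_CLOSE,np.ones((3,3)))
    for k in blobs(m,amin,amax):
        bx=cv2.boxPoints(cv2.minAreaRect(k)); P=np.array([p2w(c,*b,z)[:2] for b in bx])
        u,v=cen(k); print((round(u),round(v)),*order(P),"cen",p2w(c,u,v,z)[:2].round(4))
E
python3 - <<'E'
from h import *
c=r.capture('wrist'); grays(c,60)
print(w2p(c,tool()[0]))
E
```

```text
(329, 174) [0.4522 0.4016] 5.5 [0.0445, 0.1074] cen [0.4486 0.401 ]
(7, 134) [0.4233 0.1346] -10.1 [0.0165, 0.1101] cen [0.432  0.1304]
(164, 118) [0.4142 0.2603] -8.2 [0.0501, 0.1132] cen [0.4105 0.2618]
[321.11608458 253.75177652]
```

```bash
python3 -c "
from h import *
go(0.4525,0.4008,-0.001,4.5)"
```

```text
to (0.4525, 0.4008, -0.001, 4.5) d [ -4.5 146.5   6. ] w [-0.0009 -0.0111 -0.0013] rows 2.93
```

>>> move_arm(moves=[[[-4.5,0,6,0,-0.011,0,1],[0,30,0,0,0,0,1],[0,30,0,0,0,0,1],[0,30,0,0,0,0,1],[0,20,0,0,0,0,1],[0,0,0,0,0,0,1]]])

```text
time_s: 2.15
tool_pos: [0.452, 0.4058, 0.035]
tool_rot: [0.709, -0.705, -0.028, 0.026]
wrist_force: [-0.2, -1.3, -0.1]
width: 1.002
```

```bash
python3 -c "
from h import *
go(0.4525,0.4008,-0.001,4.5)"
```

```text
to (0.4525, 0.4008, -0.001, 4.5) d [-0.  35.9 -5.2] w [-0.0055 -0.0017  0.0039] rows 0.73
```

>>> move_arm(moves=[[[0,10,-5,0,0,0,1],[0,10,0,0,0,0,1],[0,8,0,0,0,0,1],[0,0,0,0,0,0,1]]])

```text
time_s: 2.55
tool_pos: [0.4534, 0.4025, 0.0076]
tool_rot: [0.709, -0.704, -0.03, 0.025]
wrist_force: [-0.1, 0.6, -0.6]
width: 1.001
```

```bash
python3 -c "
from h import *
go(0.4525,0.4008,-0.001,4.5)
c=r.capture('wrist');cv2.imwrite('pics/w2.png',c['color'])"
```

```text
to (0.4525, 0.4008, -0.001, 4.5) d [-1.1  8.6 -1.7] w [-0.0076 -0.0016  0.0071] rows 0.18
```

View pics/w2.png

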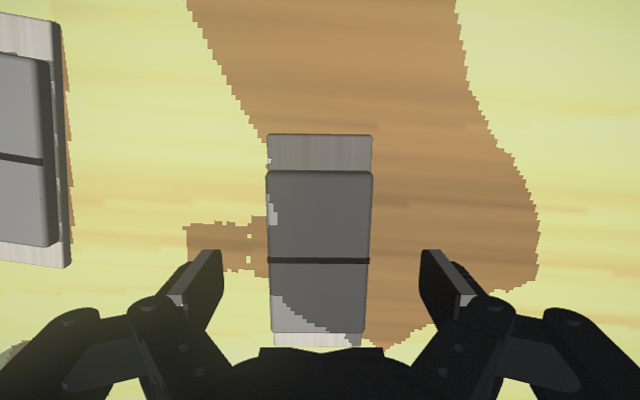

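>>> move_arm(moves=[[[-1,8,-1.5,-0.007,0,0.007,1],[0,0,0,0,0,0,0.2],[0,0,0,0,0,0,-1],[0,0,0,0,0,0,-1],[0,0,0,0,0,0,-1],[0,0,0,0,0,0,-1]]])

```text
time_s: 3.2
tool_pos: [0.4542, 0.4017, 0.0014]
tool_rot: [0.707, -0.706, -0.028, 0.026]
wrist_force: [-0.9, -0.6, -3.1]
width: 0.515
```

```bash
python3 -c "
from h import *
go(0.4525,0.4008,-0.001,4.5)
print(tool()[2]['width'],tool()[2]['wrist_force'])
c=r.capture('wrist');cv2.imwrite('pics/w3.png',c['color'])"
```

```text
to (0.4525, 0.4008, -0.001, 4.5) d [-1.7  2.4 -0.8] w [-0.0015 -0.002   0.0026] rows 0.06
0.5154741052453584 [-0.90192696 -0.6224519  -3.13087426]
```

View pics/w3.png

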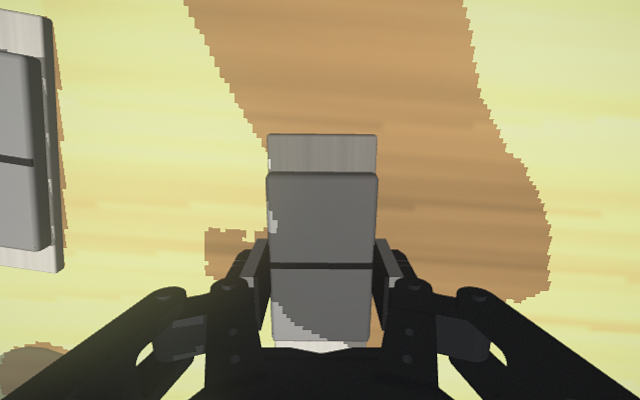

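```bash
python3 -c "
from h import *
c=r.capture('wrist')
p=p2w(c,322.5,266,0.015); print(p, tool()[1].inv().apply(p-tool()[0])*1000)
a=p2w(c,267,173,.015);b=p2w(c,377,173,.015);print(a,b)
"
```

```text
[0.45330308 0.40244278 0.015     ] [ -0.78853157 -13.65108214   0.76844558]
[0.41406912 0.37723944 0.015     ] [0.41074138 0.42088611 0.015     ]
```

>>> move_arm(moves=[[[0,-10,0,0,0,0,-1],[0,-20,0,0,0,0,-1],[0,-40,0,0,0,0,-1],[0,-40,0,0,0,0,-1],[0,-30,0,0,0,0,-1],[0,0,0,0,0,0,-1]]])

```text
time_s: 3.9
tool_pos: [0.452, 0.4004, 0.1469]
tool_rot: [-0.706, 0.707, 0.026, -0.028]
wrist_force: [1.1, 0.8, -3.0]
width: 0.521
```

```bash
python3 -c "
from h import *
c=r.capture('wrist');cv2.imwrite('pics/w4.png',c['color'])
print(tool()[2]['width'],tool()[2]['wrist_force'])
import math
ux=np.array([math.cos(math.radians(5)),math.sin(math.radians(5))])
go(0.6105,0.0938,0.14,5.0)
c=r.capture('top'); grays(c,45,200,3000)
"
```

```text
0.5159467459673058 [-0.34127718  0.05856117 -2.48284621]
to (0.6105, 0.0938, 0.14, 5.0) d [ 135.5    4.9 -317.2] w [ 0.0022 -0.0107 -0.0041] rows 6.9
(325, 387) [ 0.0072 -0.0612] 27.6 [0.0295, 0.0952] cen [-0.0022 -0.0639]
(146, 366) [0.0493 0.3885] 34.4 [0.098, 0.2217] cen [0.0462 0.3952]
(634, 268) [ 0.2854 -0.859 ] -3.4 [0.0312, 0.2031] cen [ 0.3031 -0.8619]
(521, 231) [ 0.3957 -0.5737] 55.8 [0.0289, 0.0917] cen [ 0.3969 -0.573 ]
(203, 222) [0.4148 0.2607] -5.6 [0.0476, 0.1093] cen [0.4146 0.2603]
(261, 220) [0.4228 0.1072] -3.2 [0.0463, 0.1092] cen [0.4227 0.1072]
(318, 219) [ 0.4257 -0.0423] -12.5 [0.0451, 0.1095] cen [ 0.4255 -0.0423]
(123, 199) [0.4701 0.5052] 84.8 [0.1261, 0.1863] cen [0.4741 0.4747]
(201, 170) [0.5529 0.2695] 63.8 [0.0501, 0.052] cen [0.5532 0.2689]
(154, 155) [0.5928 0.3978] 2.2 [0.0778, 0.0788] cen [0.5938 0.3976]
(59, 156) [0.5878 0.6502] 54.2 [0.0746, 0.1625] cen [0.5886 0.6503]
(366, 86) [ 0.7873 -0.1714] -0.3 [0.0569, 0.067] cen [ 0.7882 -0.1714]
(95, 74) [0.8154 0.567 ] -73.5 [0.0615, 0.1534] cen [0.8158 0.5662]
(237, 73) [0.8276 0.1801] 31.7 [0.0797, 0.1231] cen [0.823  0.1812]
(163, 68) [0.8351 0.3807] 40.2 [0.0664, 0.1474] cen [0.8358 0.3818]
(325, 73) [ 0.8235 -0.0598] -10.5 [0.037, 0.1784] cen [ 0.8237 -0.0601]
(353, 21) [ 0.9843 -0.1446] -89.8 [0.0605, 0.1294] cen [ 0.9716 -0.1347]
```

View pics/w4.png

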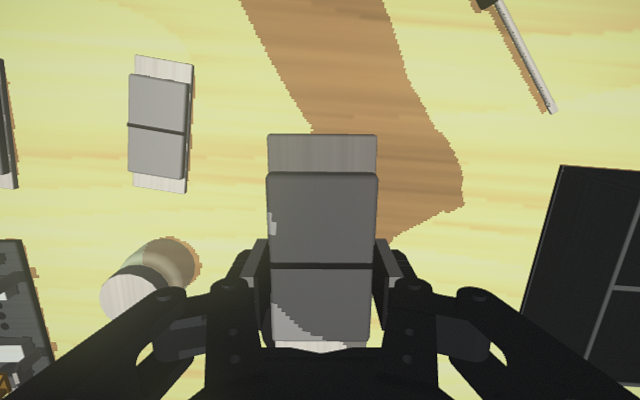

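>>> move_arm(moves=[[[16,0,-38,0,0,0,-1],[16,0,-38,0,0,0,-1],[16,0,-38,0,0,0,-1],[16,0,-38,0,0,0,-1],[16,0,-38,0,0,0,-1],[16,0,-38,0,0,0,-1],[16,0,-38,0,0,0,-1],[16,0,-38,0,-0.01,0,-1]]])

```text
time_s: 4.8
tool_pos: [0.5933, 0.0986, 0.1247]
tool_rot: [-0.703, 0.709, 0.023, -0.047]
wrist_force: [1.4, -0.5, -2.2]
width: 0.517
```

```bash
python3 -c "
from h import *
go(0.6115,0.0938,0.14,5.0)
c=r.capture('wrist');cv2.imwrite('pics/w5.png',c['color'])
print(tool()[2]['width'],tool()[2]['wrist_force'])
"
```

```text
to (0.6115, 0.0938, 0.14, 5.0) d [ 17.1 -15.9  -6.7] w [ 0.0062  0.0119 -0.0346] rows 0.49
0.5204258726386324 [ 4.65340586 -5.7447525  -2.17856962]
```

View pics/w5.png

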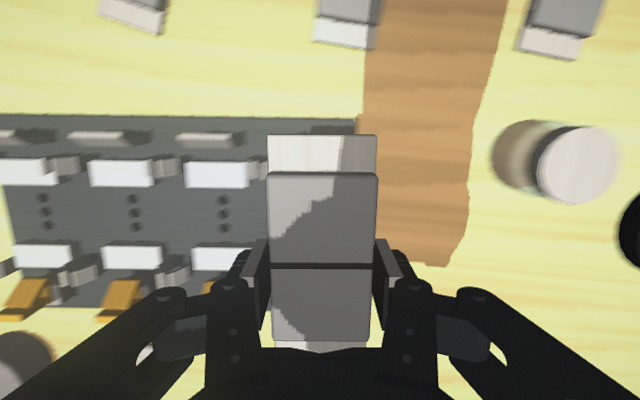

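>>> move_arm(moves=[[[0,0,0,0,0,0,-1],[9,-8,-3,0.003,0.005,-0.017,-1],[7,-6,-3,0.003,0.005,-0.015,-1],[0,0,0,0,0,0,-1]]])

```text
time_s: 5.25
tool_pos: [0.6112, 0.0866, 0.1332]
tool_rot: [-0.705, 0.708, 0.026, -0.031]
wrist_force: [-0.4, -0.1, -1.4]
width: 0.517
```

```bash
python3 -c "
from h import *
go(0.6115,0.0938,0.1,5.0)
c=r.capture('wrist');cv2.imwrite('pics/w6.png',c['color'])
"
```

```text
to (0.6115, 0.0938, 0.1, 5.0) d [ 1.2 33.1  7.3] w [ 0.0042 -0.0072 -0.0077] rows 0.68
```

View pics/w6.png

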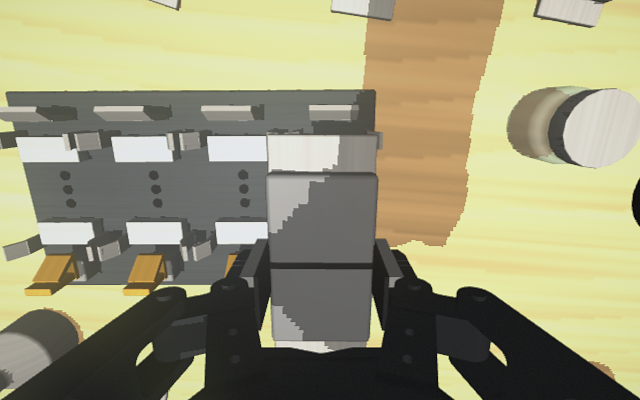

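```bash
python3 -c "
from h import *
c=r.capture('wrist'); im=c['color']; hsv=cv2.cvtColor(im,cv2.COLOR_BGR2HSV)
m=(im.min(2)>205)&(hsv[...,1]<40); m[:,262:]=0; m[:120]=0;m[260:]=0
for k in blobs(m,200,3000):
    u,v=cen(k); print(round(u),round(v),cv2.contourArea(k),p2w(c,u,v,.02).round(4))
"
```

```text
64 234 1018.5 [ 0.6634 -0.1236  0.02  ]
238 233 884.5 [0.6508 0.0204 0.02  ]
154 234 1049.0 [ 0.6574 -0.0493  0.02  ]
140 150 1260.0 [ 0.5877 -0.0559  0.02  ]
44 151 1188.5 [ 0.5948 -0.1307  0.02  ]
234 149 1274.5 [0.5813 0.017  0.02  ]
```

>>> move_arm(moves=[[[1,20,6.8,0.004,-0.007,-0.008,-1],[0,20,0,0,0,0,-1],[0,16,0,0,0,0,-1],[0,0,0,0,0,0,-1],[0,0,0,0,0,0,-1]]])

```text
time_s: 5.85
tool_pos: [0.6094, 0.0986, 0.0769]
tool_rot: [0.707, -0.706, -0.034, 0.033]
wrist_force: [0.6, -0.3, -3.1]
width: 0.52
```

```bash
python3 -c "
from h import *
go(0.611,0.0933,0.055,5.0);print(tool()[2]['wrist_force'])
"
```

```text
to (0.611, 0.0933, 0.055, 5.0) d [ 1.1 21.9 -5.4] w [-0.0007  0.0075  0.0006] rows 0.45
[ 0.59386456 -0.33827398 -3.05487873]
```

>>> move_arm(moves=[[[0.7,8,-3.3,0,0.005,0,-1],[0,7,0,0,0,0,-1],[0,0,0,0,0,0,-1],[0,0,0,0,0,0,-1]]])

```text
time_s: 6.25
tool_pos: [0.6118, 0.0957, 0.0632]
tool_rot: [0.707, -0.706, -0.033, 0.03]
wrist_force: [0.7, 0.2, -2.8]
width: 0.525
```

```bash
python3 -c "
from h import *
go(0.611,0.0933,0.055,5.0);print(tool()[2]['wrist_force'],tool()[2]['joint_velocities'].round(3))
"
```

```text
to (0.611, 0.0933, 0.055, 5.0) d [-1.1  8.2 -2.3] w [-0.0004  0.003   0.004 ] rows 0.17
[ 0.66565856  0.19640757 -2.81465745] [-0.002  0.003 -0.002 -0.004 -0.    -0.   ]
```

>>> move_arm(moves=[[[-0.8,6,-1.8,0,0.002,0.003,-1],[0,0,0,0,0,0,-1],[0,0,0,0,0,0,-1]]])

```text
time_s: 6.55
tool_pos: [0.6117, 0.0935, 0.0572]
tool_rot: [0.707, -0.706, -0.032, 0.03]
wrist_force: [0.4, 0.0, -2.3]
width: 0.522
```

```bash
python3 -c "
from h import *
go(0.611,0.0933,0.021,5.0);print(tool()[2]['wrist_force'],tool()[2]['joint_velocities'].round(3))
c=r.capture('wrist');cv2.imwrite('pics/w7.png',c['color'])
"
```

```text
to (0.611, 0.0933, 0.021, 5.0) d [-0.8 36.2 -0.1] w [-0.0004  0.0004  0.0017] rows 0.72
[ 0.3616318   0.03827787 -2.27552353] [-0.003  0.006 -0.007 -0.    -0.001 -0.001]
```

View pics/w7.png

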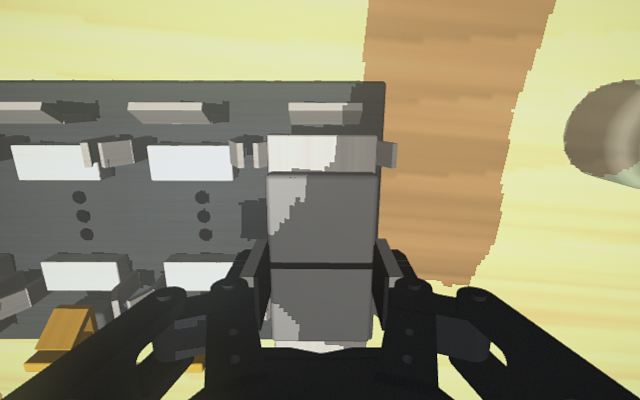

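>>> move_arm(moves=[[[-0.5,8,0,0,0,0.001,-1],[0,8,0,0,0,0,-1],[0,6,0,0,0,0,-1],[0,0,0,0,0,0,-1]]])

```text
time_s: 7.0
tool_pos: [0.6111, 0.0934, 0.0341]
tool_rot: [0.707, -0.706, -0.031, 0.031]
wrist_force: [-1.8, -0.9, 2.4]
width: 0.519
```

```bash
python3 -c "
from h import *
go(0.611,0.0933,0.021,5.0);print(tool()[2]['wrist_force'],tool()[2]['torque'])
c=r.capture('wrist');cv2.imwrite('pics/w8.png',c['color'])
"
```

```text
to (0.611, 0.0933, 0.021, 5.0) d [-0.1 13.1 -0.1] w [-0.0002  0.0004  0.0009] rows 0.26
[-1.78675442 -0.85471912  2.39304533] [-0.07806477  0.30629622 -0.02458015]
```

View pics/w8.png

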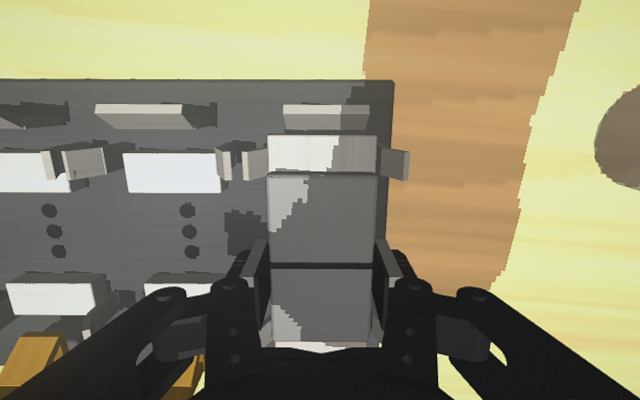

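Latch contact is starting and the pad is between the guides. I'll continue down.

>>> move_arm(moves=[[[0,5,0,0,0,0,-1],[0,5,0,0,0,0,-1],[0,4,0,0,0,0,-1],[0,2,0,0,0,0,-1],[0,0,0,0,0,0,-1]]])

```text
time_s: 7.55
tool_pos: [0.6115, 0.0935, 0.0219]
tool_rot: [0.706, -0.706, -0.032, 0.03]
wrist_force: [-0.0, 0.3, -2.1]
width: 0.514
```

```bash
python3 -c "
from h import *
go(0.611,0.0933,0.021,5.0);print(tool()[2]['wrist_force'],tool()[2]['torque'])
c=r.capture('wrist');cv2.imwrite('pics/w9.png',c['color'])
"
```

```text
to (0.611, 0.0933, 0.021, 5.0) d [-0.6  0.9 -0.2] w [-0.      0.0006  0.0029] rows 0.02
[-0.01948255  0.30095167 -2.07413664] [-0.00779095 -0.04628232  0.03183622]
```

View pics/w9.png

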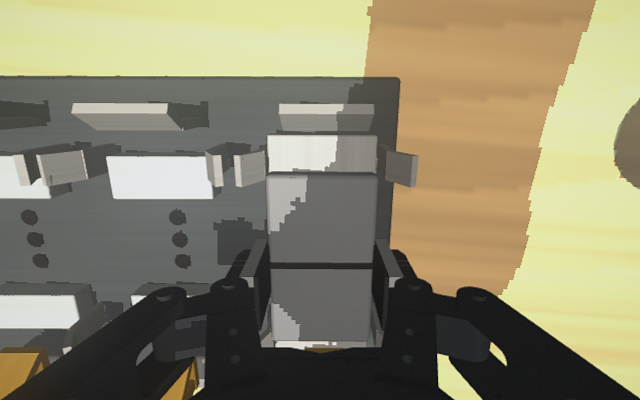

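>>> move_arm(moves=[[[0,1.5,0,0,0,0,-1],[0,0,0,0,0,0,0.3],[0,0,0,0,0,0,0.3],[0,0,0,0,0,0,0.3],[0,-15,0,0,0,0,0.3],[0,-30,0,0,0,0,0.3],[0,-30,0,0,0,0,0.3],[0,0,0,0,0,0,0.3]]])

```text
time_s: 8.4
tool_pos: [0.6127, 0.0935, 0.0993]
tool_rot: [0.707, -0.706, -0.033, 0.029]
wrist_force: [0.3, -1.3, 0.4]
width: 0.651
```

```bash
python3 -c "
from h import *
print(tool()[2]['wrist_force'],tool()[2]['width'])
c=r.capture('wrist');cv2.imwrite('pics/w10.png',c['color'])
go(0.4146,0.2605,0.12,-6)
"
```

```text
[ 0.27569391 -1.27503783  0.38786875] 0.6506446209798838
to (0.4146, 0.2605, 0.12, -6) d [-181.6  -22.9  183.6] w [-0.0005  0.1925  0.0021] rows 5.19
```

View pics/w10.png

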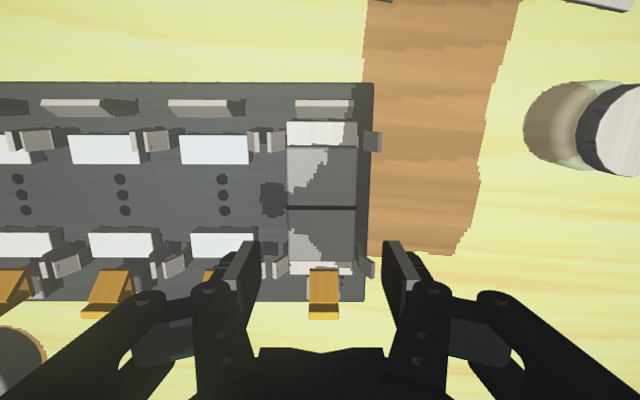

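>>> move_arm(moves=[[[-30,-4,30,0,0,0,1],[-30,-4,30,0,0,0,1],[-30,-4,30,0,0,0,1],[-30,-4,30,0,0,0,1],[-30,-4,30,0,0,0,1],[-22,-2,22,0,0,0,1],[0,0,0,0,0.09,0,1],[0,0,0,0,0.09,0,1]]])

```text
time_s: 9.25
tool_pos: [0.4162, 0.2535, 0.1165]
tool_rot: [-0.706, 0.707, -0.036, 0.035]
wrist_force: [-0.6, 0.2, -0.0]
width: 0.999
```

```bash
python3 -c "
from h import *
go(0.4146,0.2605,0.05,-6)
c=r.capture('top'); crop(c,245,100,375,185,6,'t4.png'); grays(c,45,500,1200)
"
```

```text
to (0.4146, 0.2605, 0.05, -6) d [-2.2 66.5  6.8] w [ 0.0009  0.0044 -0.0013] rows 1.34
(197, 387) [0.0193 0.2605] 10.0 [0.0761, 0.1133] cen [-0.0058  0.2609]
(261, 220) [0.4228 0.1072] -3.2 [0.0463, 0.1092] cen [0.4228 0.1071]
(318, 219) [ 0.4257 -0.0423] -12.5 [0.0451, 0.1095] cen [ 0.4254 -0.0422]
(237, 73) [0.828  0.1804] 33.1 [0.0801, 0.1239] cen [0.823  0.1811]
(163, 68) [0.8352 0.3809] 40.2 [0.0664, 0.147] cen [0.8358 0.3818]
```

View pics/t4.png

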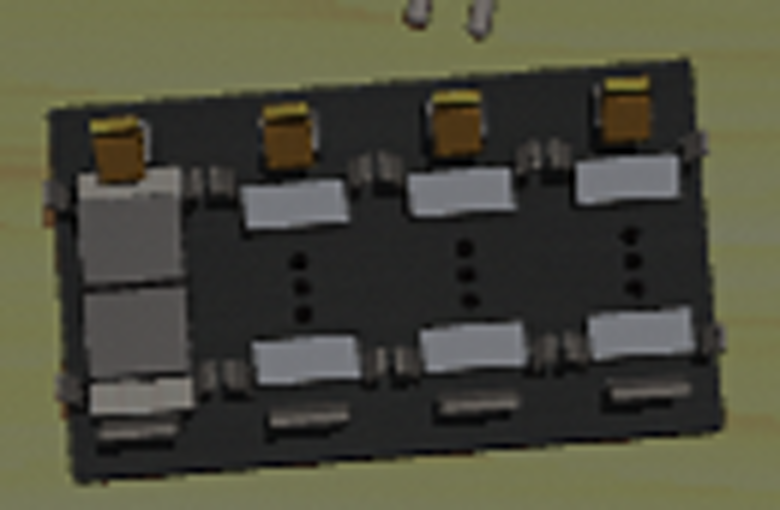

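The top view shows pad A home in bay 4 with its latch over the ear. Next is pad B.

>>> move_arm(moves=[[[-1.5,20,5,0,0.004,0,1],[0,30,0,0,0,0,1],[0,15,0,0,0,0,1],[0,0,0,0,0,0,1]]])

```text
time_s: 9.7
tool_pos: [0.4149, 0.2586, 0.0492]
tool_rot: [-0.706, 0.706, -0.036, 0.035]
wrist_force: [-0.1, -0.3, 0.9]
width: 0.997
```

```bash
python3 -c "
from h import *
c=r.capture('wrist');cv2.imwrite('pics/w11.png',c['color'])
grays(c,60,1500,30000)
go(0.4146,0.2605,0.0,-6)
"
```

```text
(325, 212) [0.414  0.2613] -3.7 [0.0448, 0.1082] cen [0.4086 0.262 ]
to (0.4146, 0.2605, 0.0, -6) d [-0.8 50.   1.7] w [ 0.0003  0.0033 -0.0007] rows 1.0
```

View pics/w11.png

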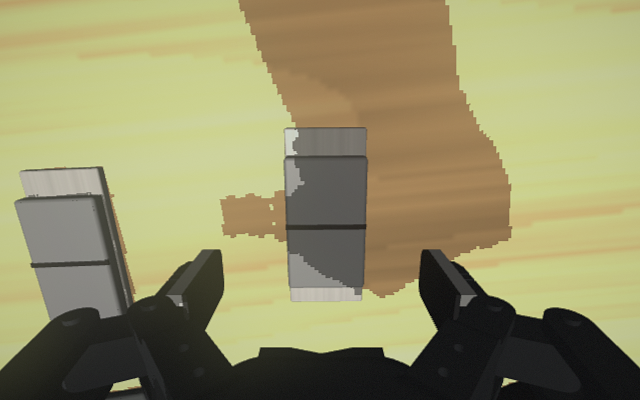

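>>> move_arm(moves=[[[-0.6,20,1.2,0,0.003,0,1],[0,20,0,0,0,0,1],[0,8,0,0,0,0,1],[0,0,0,0,0,0,0.2],[0,0,0,0,0,0,-1],[0,0,0,0,0,0,-1],[0,0,0,0,0,0,-1],[0,0,0,0,0,0,-1]]])

```text
time_s: 10.55
tool_pos: [0.4195, 0.2613, 0.0068]
tool_rot: [0.707, -0.705, 0.034, -0.039]
wrist_force: [0.8, 0.3, -3.2]
width: 0.516
```

```bash
python3 -c "
from h import *
c=r.capture('wrist');cv2.imwrite('pics/w12.png',c['color'])
print(tool()[2]['width'],tool()[2]['wrist_force'])
go(0.4146,0.2605,0.0,-6)
go(0.6165,0.0201,0.13,5)
"
```

```text
0.5183162888917955 [ 0.17972309 -0.0176867  -2.76125862]
to (0.4146, 0.2605, 0.0, -6) d [-4.9  6.8 -1.4] w [-0.0037  0.0022  0.0066] rows 0.17
to (0.6165, 0.0201, 0.13, 5) d [ 221.4 -122.6 -219.4] w [-0.0031 -0.1898  0.0069] rows 6.7
```

View pics/w12.png

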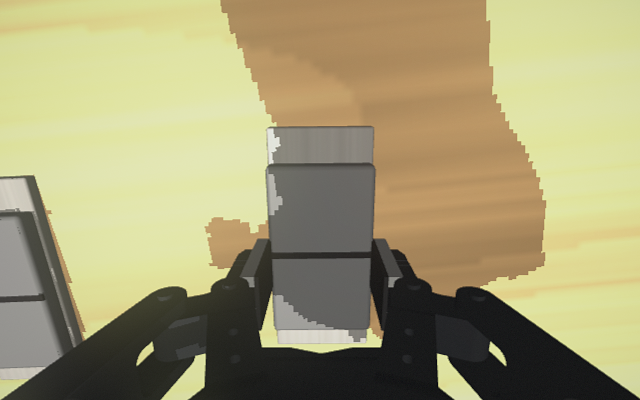

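Gripped about 5 mm off-centre and 7 mm high, so I'll regrip.

>>> move_arm(moves=[[[0,0,0,0,0,0,0.6],[0,0,0,0,0,0,0.6],[-4.5,6,-0.5,-0.004,0.002,0.006,0.6],[0,0,0,0,0,0,0.6],[0,0,0,0,0,0,0.6]]])

```text
time_s: 11.1
tool_pos: [0.4154, 0.2617, 0.0009]
tool_rot: [0.706, -0.706, 0.036, -0.037]
wrist_force: [-1.2, 0.4, -0.2]
width: 0.799
```

```bash
python3 -c "
from h import *
print(tool()[2]['width'],tool()[2]['wrist_force'])
go(0.4146,0.2605,0.0,-6)
c=r.capture('wrist');cv2.imwrite('pics/w13.png',c['color']);grays(c,60,1500,30000)
"
```

```text
0.7989642676629372 [-1.16455312  0.4136892  -0.2160457 ]
to (0.4146, 0.2605, 0.0, -6) d [-0.7  0.9 -1.2] w [-0.0001  0.      0.0014] rows 0.03
(200, 123) [0.349  0.2117] 89.8 [0.0062, 0.0703] cen [0.3497 0.22  ]
```

View pics/w13.png

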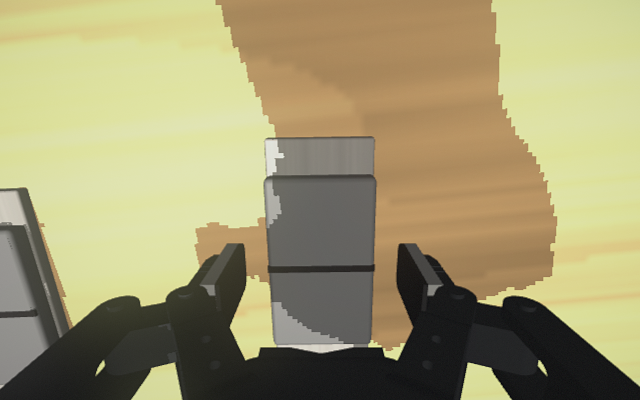

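>>> move_arm(moves=[[[0,0,0,0,0,0,-1],[0,0,0,0,0,0,-1],[0,0,0,0,0,0,-1],[0,0,0,0,0,0,-1]]])

```text
time_s: 11.55
tool_pos: [0.4151, 0.2617, 0.0012]
tool_rot: [0.706, -0.706, 0.037, -0.037]
wrist_force: [-0.1, -0.8, 0.1]
width: 0.518
```

```bash
python3 -c "
from h import *
print(tool()[2]['width'],tool()[2]['wrist_force'])
go(0.4146,0.2605,0.0,-6)
go(0.6165,0.0201,0.13,5)
c=r.capture('wrist');cv2.imwrite('pics/w14.png',c['color'])
"
```

```text
0.5183450197169086 [-0.06639812 -0.82403117  0.10022422]
to (0.4146, 0.2605, 0.0, -6) d [-0.4  1.2 -1.2] w [-0.0001  0.0004  0.0009] rows 0.03
to (0.6165, 0.0201, 0.13, 5) d [ 225.6 -128.7 -219.3] w [-1.000e-04 -1.916e-01  9.000e-04] rows 6.8
```

View pics/w14.png

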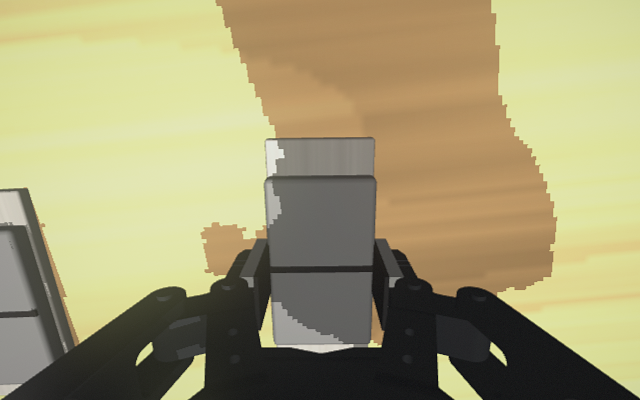

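>>> move_arm(moves=[[[0,-15,0,0,0,0,-1],[0,-30,0,0,0,0,-1],[0,-40,0,0,0,0,-1],[0,-40,0,0,-0.06,0,-1],[0,0,0,0,-0.13,0,-1],[0,0,0,0,0,0,-1]]])

```text
time_s: 12.2
tool_pos: [0.4122, 0.2601, 0.128]
tool_rot: [-0.705, 0.707, 0.03, -0.034]
wrist_force: [-0.5, 0.5, -2.7]
width: 0.517
```

```bash
python3 -c "
from h import *
print(tool()[2]['width'],tool()[2]['wrist_force'])
go(0.6164,0.0197,0.13,5)
"
```

```text
0.517175072345002 [-0.53858071  0.51155781 -2.65612821]
to (0.6164, 0.0197, 0.13, 5) d [ 181.6   -2.4 -258. ] w [ 0.0028  0.0036 -0.0065] rows 6.31
```

>>> move_arm(moves=[[[25,-2,-35,0,0,-0.003,-1],[25,-2,-35,0,0,-0.003,-1],[25,-2,-35,0,0,-0.003,-1],[25,-2,-35,0,0,-0.003,-1],[25,-2,-35,0,0,-0.003,-1],[25,-2,-35,0,0,-0.003,-1],[18,-2,-26,0,0,-0.003,-1],[0,0,0,0,0,0,-1]]])

```text
time_s: 13.0
tool_pos: [0.601, 0.0313, 0.1337]
tool_rot: [-0.706, 0.707, 0.027, -0.025]
wrist_force: [-0.6, 0.6, -2.9]
width: 0.519
```

```bash
python3 -c "
from h import *
print(tool()[2]['width'],tool()[2]['wrist_force'])
go(0.6164,0.0197,0.07,5)
"
```

```text
0.5192839622316018 [-0.5733852   0.57810092 -2.91380972]
to (0.6164, 0.0197, 0.07, 5) d [ 14.3  63.8 -12.6] w [ 0.0021 -0.0146  0.0029] rows 1.33
```

>>> move_arm(moves=[[[12,0,-11,0.002,-0.01,0.003,-1],[0,20,0,0,0,0,-1],[0,25,0,0,0,0,-1],[0,8,0,0,0,0,-1],[0,0,0,0,0,0,-1]]])

```text
time_s: 13.5
tool_pos: [0.6095, 0.0211, 0.0732]
tool_rot: [0.707, -0.706, -0.021, 0.029]
wrist_force: [0.3, 0.3, -2.5]
width: 0.52
```

```bash
python3 -c "
from h import *
print(tool()[2]['width'],tool()[2]['wrist_force'])
go(0.6164,0.0197,0.055,5)
"
```

```text
0.519659242842874 [ 0.31450024  0.30084322 -2.50602761]
to (0.6164, 0.0197, 0.055, 5) d [ 7.  18.1 -1.9] w [-0.0027 -0.0174 -0.0108] rows 0.39
```

>>> move_arm(moves=[[[6,6,-1.5,-0.003,-0.015,-0.01,-1],[0,8,0,0,0,0,-1],[0,0,0,0,0,0,-1],[0,0,0,0,0,0,-1]]])

```text
time_s: 13.9
tool_pos: [0.6163, 0.021, 0.0595]
tool_rot: [-0.706, 0.707, 0.031, -0.03]
wrist_force: [-0.9, -0.2, -1.8]
width: 0.514
```

```bash
python3 -c "
from h import *
print(tool()[2]['width'],tool()[2]['wrist_force'])
go(0.6164,0.0197,0.055,5)
"
```

```text
0.5144990782934522 [-0.91197692 -0.23953497 -1.78523955]
to (0.6164, 0.0197, 0.055, 5) d [-0.   4.5 -1.3] w [ 0.0005 -0.0014  0.0011] rows 0.09
```

>>> move_arm(moves=[[[0,4,-1.1,0,-0.001,0,-1],[0,0,0,0,0,0,-1],[0,0,0,0,0,0,-1]]])

```text
time_s: 14.2
tool_pos: [0.6173, 0.0198, 0.0565]
tool_rot: [-0.706, 0.707, 0.032, -0.03]
wrist_force: [0.8, 0.8, -2.5]
width: 0.515
```

```bash
python3 -c "
from h import *
print(tool()[2]['width'],tool()[2]['wrist_force'])
go(0.6164,0.0197,0.0205,5)
c=r.capture('wrist');cv2.imwrite('pics/w15.png',c['color'])
"
```

```text
0.5149093941149645 [ 0.7706067  0.8176175 -2.5301707]
to (0.6164, 0.0197, 0.0205, 5) d [-1. 36.  0.] w [ 0.0009 -0.0004  0.0032] rows 0.72
```

View pics/w15.png

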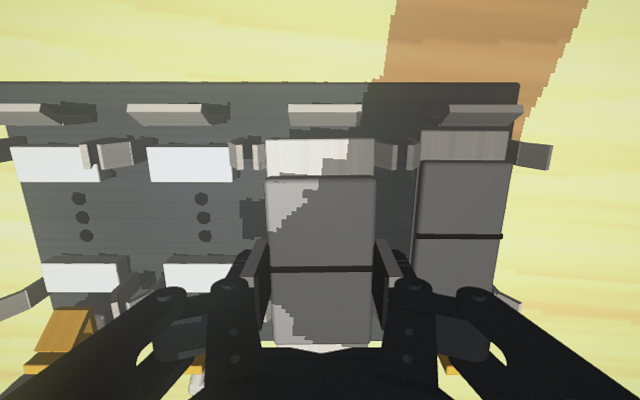

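>>> move_arm(moves=[[[-0.6,8,0,0,0,0.002,-1],[0,8,0,0,0,0,-1],[0,6,0,0,0,0,-1],[0,0,0,0,0,0,-1]]])

```text
time_s: 14.65
tool_pos: [0.6167, 0.0194, 0.0336]
tool_rot: [-0.706, 0.707, 0.031, -0.03]
wrist_force: [-3.1, -0.9, 1.6]
width: 0.518
```

```bash
python3 -c "
from h import *
print(tool()[2]['width'],tool()[2]['wrist_force'])
go(0.6164,0.0197,0.0205,5)
"
```

```text
0.5175178764908047 [-3.08755035 -0.93464605  1.62531325]
to (0.6164, 0.0197, 0.0205, 5) d [-0.3 13.1  0.3] w [ 0.0014 -0.0007  0.0016] rows 0.26
```

>>> move_arm(moves=[[[0,5,0,0,0,0,-1],[0,5,0,0,0,0,-1],[0,4,0,0,0,0,-1],[0,3,0,0,0,0,-1],[0,0,0,0,0,0,-1]]])

```text
time_s: 15.15
tool_pos: [0.6167, 0.02, 0.0221]
tool_rot: [-0.706, 0.707, 0.032, -0.03]
wrist_force: [0.1, 0.0, -2.3]
width: 0.514
```

```bash
python3 -c "
from h import *
print(tool()[2]['width'],tool()[2]['wrist_force'],tool()[2]['torque'])
go(0.6164,0.0197,0.0205,5)
c=r.capture('wrist');cv2.imwrite('pics/w16.png',c['color'])
"
```

```text
0.5141315686574072 [ 1.13760694e-01  1.59655138e-04 -2.33384322e+00] [ 0.17228631 -0.00923901 -0.01395417]
to (0.6164, 0.0197, 0.0205, 5) d [-0.3  1.6 -0.3] w [ 0.001  -0.0003  0.003 ] rows 0.03
```

View pics/w16.png

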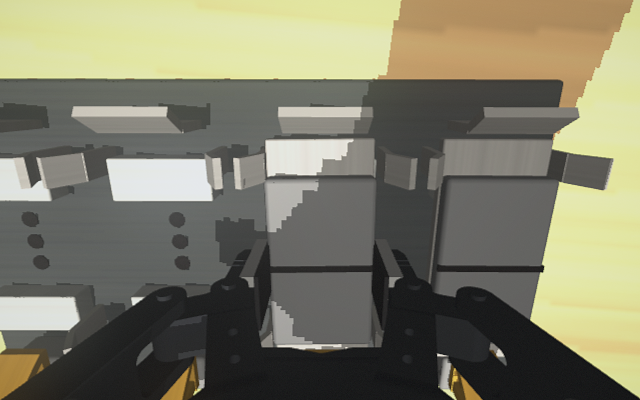

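Snapped in. I'll release and go for pad C.

>>> move_arm(moves=[[[0,2,0,0,0,0,-1],[0,0,0,0,0,0,0.3],[0,0,0,0,0,0,0.3],[0,0,0,0,0,0,0.3],[0,-15,0,0,0,0,0.3],[0,-30,0,0,0,0,0.3],[0,-35,0,0,0,0,0.3],[0,0,0,0,0,0,0.3]]])

```text
time_s: 16.0
tool_pos: [0.6179, 0.0196, 0.1038]
tool_rot: [-0.706, 0.707, 0.032, -0.029]
wrist_force: [0.3, -0.7, -0.5]
width: 0.65
```

```bash
python3 -c "
from h import *
print(tool()[2]['wrist_force'],tool()[2]['width'])
c=r.capture('wrist');cv2.imwrite('pics/w17.png',c['color'])
c=r.capture('top'); grays(c,45,500,1200)
go(0.4226,0.1072,0.11,-3.2)
"
```

```text
[ 0.26628749 -0.7177392  -0.45814846] 0.6496733482956646
(298, 382) [0.0171 0.0089] -80.3 [0.0995, 0.1514] cen [0.0095 0.0041]
(296, 300) [0.2141 0.0106] -5.4 [0.0346, 0.2332] cen [0.214  0.0126]
(318, 219) [ 0.4257 -0.0423] -12.5 [0.0451, 0.1095] cen [ 0.4254 -0.0422]
(154, 155) [0.5941 0.3978] -89.7 [0.0761, 0.0778] cen [0.5938 0.3971]
(95, 74) [0.8155 0.5665] -73.3 [0.0617, 0.1545] cen [0.8158 0.5659]
(235, 72) [0.8245 0.1969] -8.8 [0.099, 0.1041] cen [0.8257 0.1852]
(163, 68) [0.8351 0.3807] 40.2 [0.0664, 0.1474] cen [0.8356 0.3817]
to (0.4226, 0.1072, 0.11, -3.2) d [-184.4  -10.   103.8] w [ 0.0009  0.1427 -0.0014] rows 4.24
```

View pics/w17.png

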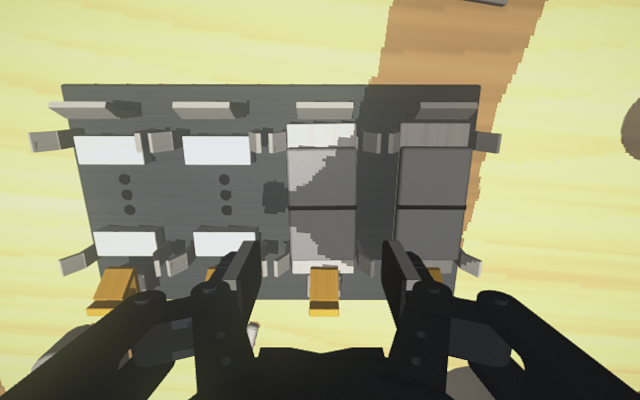

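>>> move_arm(moves=[[[-36,-3,20,0,0,0,1],[-36,-3,20,0,0,0,1],[-36,-3,20,0,0,0,1],[-36,-3,20,0,0,0,1],[-34,-3,20,0,0,0,1],[0,0,0,0,0.07,0,1],[0,0,0,0,0.07,0,1],[0,0,0,0,0,0,1]]])

```text
time_s: 16.9
tool_pos: [0.4144, 0.1059, 0.1078]
tool_rot: [-0.706, 0.708, -0.026, 0.015]
wrist_force: [-0.0, -0.4, -0.4]
width: 0.998
```

```bash
python3 -c "
from h import *
c=r.capture('wrist');cv2.imwrite('pics/w18.png',c['color']);grays(c,60,1500,30000)
go(0.4226,0.1072,0.05,-3.2)
c=r.capture('top'); crop(c,245,100,375,185,6,'t5.png')
"
```

```text
(325, 202) [0.4222 0.1085] -1.8 [0.0451, 0.1084] cen [0.4179 0.1086]
to (0.4226, 0.1072, 0.05, -3.2) d [ 8.6 57.7  2. ] w [ 0.0025 -0.0018 -0.0155] rows 1.17
```

View pics/w18.png

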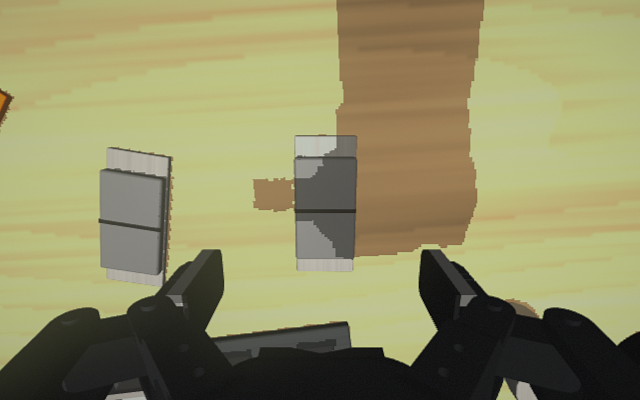

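View pics/t5.png

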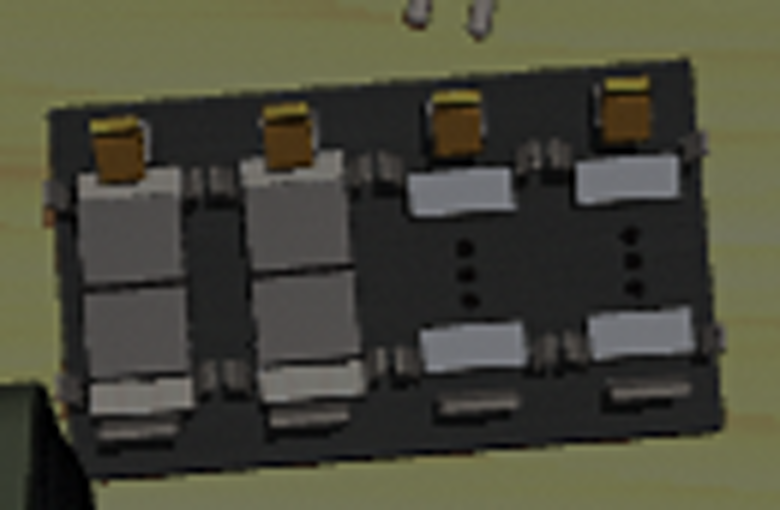

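Two pads are home. Pad C hasn't moved: (325,202) in the wrist view.

>>> move_arm(moves=[[[6,20,1.5,0.002,0,-0.014,1],[0,30,0,0,0,0,1],[0,24,0,0,0,0,1],[0,0,0,0,0,0,1],[0,0,0,0,0,0,1]]])

```text
time_s: 17.5
tool_pos: [0.4247, 0.106, 0.0319]
tool_rot: [-0.707, 0.707, -0.018, 0.02]
wrist_force: [0.2, 0.0, -0.7]
width: 1.001
```

```bash
python3 -c "
from h import *
go(0.4224,0.1074,0.0005,-2.7)
c=r.capture('wrist');cv2.imwrite('pics/w19.png',c['color'])
"
```

```text
to (0.4224, 0.1074, 0.0005, -2.7) d [-2.4 31.4  1.3] w [ 0.0003 -0.0071  0.0024] rows 0.63
```

View pics/w19.png

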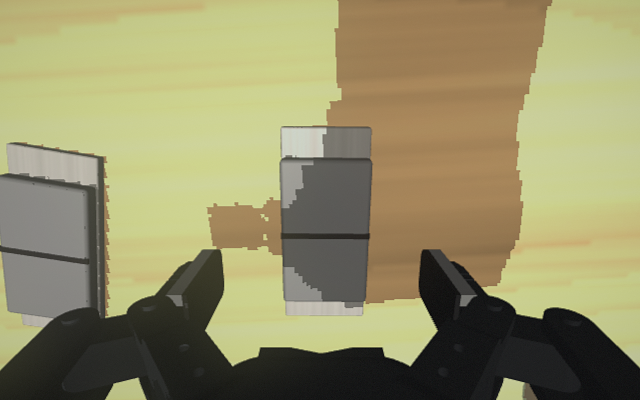

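>>> move_arm(moves=[[[-1.5,15,1,0,-0.003,0.002,0.6],[0,12,0,0,0,0,0.6],[0,0,0,0,0,0,0.6],[0,0,0,0,0,0,0.6]]])

```text
time_s: 17.95
tool_pos: [0.4276, 0.1073, 0.0088]
tool_rot: [0.707, -0.707, 0.015, -0.021]
wrist_force: [-0.2, -0.2, 0.4]
width: 0.8
```

```bash
python3 -c "
from h import *
go(0.4224,0.1074,0.0005,-3)
"
```

```text
to (0.4224, 0.1074, 0.0005, -3) d [-5.3  8.2 -0.1] w [-0.0006  0.002   0.0079] rows 0.2
```

>>> move_arm(moves=[[[-5,7.5,0,0,0.002,0.007,0.6],[0,0,0,0,0,0,0.6],[0,0,0,0,0,0,0.6]]])

```text
time_s: 18.25
tool_pos: [0.424, 0.1076, 0.0028]
tool_rot: [0.707, -0.707, 0.017, -0.02]
wrist_force: [-1.0, -0.1, 0.7]
width: 0.798
```

```bash
python3 -c "
from h import *
go(0.4224,0.1074,0.0005,-3)
c=r.capture('wrist');cv2.imwrite('pics/w20.png',c['color'])
"
```

```text
to (0.4224, 0.1074, 0.0005, -3) d [-1.6  2.3 -0.3] w [-0.0011 -0.0001  0.0039] rows 0.06
```

View pics/w20.png

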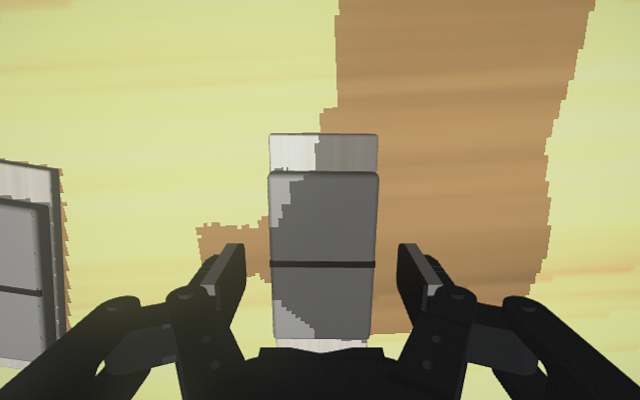

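>>> move_arm(moves=[[[-1.5,2,-0.3,-0.001,0,0.004,0.6],[0,0,0,0,0,0,0],[0,0,0,0,0,0,-1],[0,0,0,0,0,0,-1],[0,0,0,0,0,0,-1],[0,0,0,0,0,0,-1]]])

```text
time_s: 18.9
tool_pos: [0.4223, 0.1075, 0.0013]
tool_rot: [0.707, -0.707, 0.019, -0.018]
wrist_force: [-0.5, 0.2, 1.2]
width: 0.522
```

```bash
python3 -c "
from h import *
print(tool()[2]['width'],tool()[2]['wrist_force'])
go(0.4224,0.1074,0.0005,-3)
c=r.capture('wrist');cv2.imwrite('pics/w21.png',c['color'])
p=p2w(c,320,266,0.015)
im=c['color'];print([int(v) for v in im[255:275,320].max(1)])
"
```

```text
0.5219468848091497 [-0.54285389  0.2471732   1.17327936]
to (0.4224, 0.1074, 0.0005, -3) d [ 0.1  0.8 -0.1] w [-0.0002 -0.     -0.0005] rows 0.02
[97, 98, 97, 97, 97, 97, 98, 98, 98, 98, 101, 57, 41, 41, 43, 42, 37, 79, 96, 98]
```

>>> move_arm(moves=[[[0,-15,0,0,0,0,-1],[0,-30,0,0,0,0,-1],[0,-40,0,0,0,0,-1],[0,-35,0,0,-0.05,0,-1],[0,0,0,0,-0.09,0,-1],[0,0,0,0,0,0,-1]]])

```text
time_s: 19.55
tool_pos: [0.4199, 0.1072, 0.1239]
tool_rot: [-0.706, 0.706, 0.03, -0.035]
wrist_force: [-0.6, -0.4, -2.7]
width: 0.516
```

```bash
python3 -c "
from h import *
print(tool()[2]['width'],tool()[2]['wrist_force'])
go(0.6226,-0.0533,0.12,5)
"
```

```text
0.5156552282445239 [-0.55738154 -0.4203401  -2.7206923 ]
to (0.6226, -0.0533, 0.12, 5) d [ 187.1    2.7 -178.4] w [-0.0002  0.0046 -0.0064] rows 5.17
```

>>> move_arm(moves=[[[31,-1,-29,0,0,-0.002,-1],[31,-1,-29,0,0,-0.002,-1],[31,-1,-29,0,0,-0.002,-1],[31,-1,-29,0,0,-0.002,-1],[31,-1,-29,0,0,-0.002,-1],[28,-1,-28,0,0,0,-1],[0,0,0,0,0,0,-1],[0,0,0,0,0,0,-1]]])

```text
time_s: 20.35
tool_pos: [0.618, -0.0542, 0.1187]
tool_rot: [0.708, -0.705, -0.024, 0.032]
wrist_force: [0.1, -0.0, -1.3]
width: 0.52
```

```bash
python3 -c "
from h import *
print(tool()[2]['width'],tool()[2]['wrist_force'])
go(0.6226,-0.0533,0.07,5)
"
```

```text
0.5204418459081606 [ 0.08630393 -0.02433594 -1.28997506]
to (0.6226, -0.0533, 0.07, 5) d [ 5.1 48.7  0.3] w [-0.0043 -0.0086 -0.0103] rows 0.98
```

>>> move_arm(moves=[[[4,15,0,-0.004,-0.008,-0.01,-1],[0,20,0,0,0,0,-1],[2,20,0,0,0,0,-1],[0,0,0,0,0,0,-1],[0,0,0,0,0,0,-1]]])

```text
time_s: 20.85
tool_pos: [0.6179, -0.05, 0.0589]
tool_rot: [0.707, -0.706, -0.027, 0.033]
wrist_force: [0.4, -0.2, -1.0]
width: 0.525
```

```bash
python3 -c "
from h import *
print(tool()[2]['width'],tool()[2]['wrist_force'])
go(0.6226,-0.0533,0.056,5)
"
```

```text
0.5249600088929667 [ 0.37441419 -0.18875928 -1.00200536]
to (0.6226, -0.0533, 0.056, 5) d [ 4.4  2.9 -3.6] w [-0.0029 -0.0028 -0.0082] rows 0.13
```

>>> move_arm(moves=[[[4,0,-3,-0.003,-0.003,-0.008,-1],[0,0,0,0,0,0,-1],[0,0,0,0,0,0,-1]]])

```text
time_s: 21.15
tool_pos: [0.6228, -0.0522, 0.0611]
tool_rot: [-0.706, 0.707, 0.032, -0.03]
wrist_force: [0.4, 0.3, -1.8]
width: 0.52
```

```bash
python3 -c "
from h import *
print(tool()[2]['width'],tool()[2]['wrist_force'])
go(0.6226,-0.0533,0.0205,5)
c=r.capture('wrist');cv2.imwrite('pics/w22.png',c['color'])
"
```

```text
0.5199786326749215 [ 0.35213016  0.2872595  -1.77577277]
to (0.6226, -0.0533, 0.0205, 5) d [-0.4 40.6 -1. ] w [0.0009 0.0009 0.0023] rows 0.81
```

View pics/w22.png

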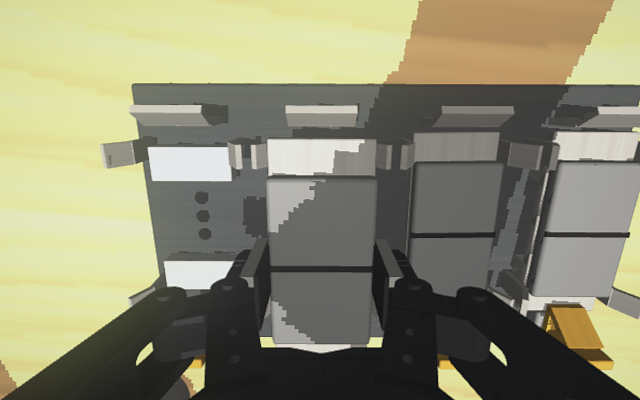

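Still well held: the groove is at row 269 and the pad is centred on bay 2. Descending.

>>> move_arm(moves=[[[-0.3,9,-0.8,0,0,0.002,-1],[0,9,0,0,0,0,-1],[0,7,0,0,0,0,-1],[0,0,0,0,0,0,-1]]])

```text
time_s: 21.6
tool_pos: [0.6236, -0.0538, 0.0359]
tool_rot: [-0.706, 0.707, 0.032, -0.03]
wrist_force: [-3.0, 0.2, 1.6]
width: 0.522
```

```bash
python3 -c "
from h import *
print(tool()[2]['width'],tool()[2]['wrist_force'])
go(0.6226,-0.0533,0.0205,5)
"
```

```text
0.5215334652095601 [-2.99308568  0.16029745  1.61333391]
to (0.6226, -0.0533, 0.0205, 5) d [-1.  15.4  0.6] w [0.0023 0.0003 0.0026] rows 0.31
```

>>> move_arm(moves=[[[-0.7,5,0.3,0,0,0.002,-1],[0,5,0,0,0,0,-1],[0,5,0,0,0,0,-1],[0,4,0,0,0,0,-1],[0,0,0,0,0,0,-1]]])

```text
time_s: 22.1
tool_pos: [0.6229, -0.0537, 0.0225]
tool_rot: [-0.705, 0.707, 0.032, -0.03]
wrist_force: [-1.6, -0.2, -2.0]
width: 0.52
```

```bash
python3 -c "
from h import *
print(tool()[2]['width'],tool()[2]['wrist_force'],tool()[2]['torque'])
go(0.6226,-0.0533,0.0205,5)
c=r.capture('wrist');cv2.imwrite('pics/w23.png',c['color'])
"
```

```text
0.5195678448910774 [-1.56002056 -0.19100263 -2.00107805] [-0.00039444 -0.03133899 -0.03562102]
to (0.6226, -0.0533, 0.0205, 5) d [-0.3  2.   0.4] w [0.0029 0.0002 0.002 ] rows 0.04
```

View pics/w23.png

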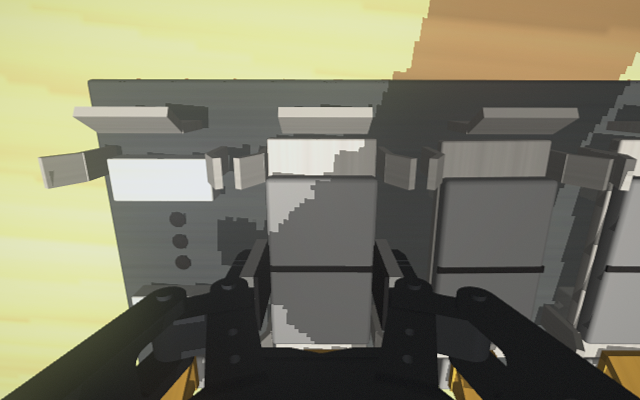

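>>> move_arm(moves=[[[0,2.5,0,0,0,0,-1],[0,1,0,0,0,0,-1],[0,0,0,0,0,0,0.3],[0,0,0,0,0,0,0.3],[0,0,0,0,0,0,0.3],[0,-15,0,0,0,0,0.3],[0,-30,0,0,0,0,0.3],[0,-35,0,0,0,0,0.3]]])

```text
time_s: 22.95
tool_pos: [0.6197, -0.0526, 0.0969]
tool_rot: [0.706, -0.706, -0.029, 0.033]
wrist_force: [0.8, -0.1, -0.5]
width: 0.655
```

```bash
python3 -c "
from h import *
print(tool()[2]['wrist_force'],tool()[2]['width'])
go(0.4256,-0.0423,0.11,-12.5)
"
```

```text
[ 0.84478068 -0.10617169 -0.48094908] 0.6554386963816484
to (0.4256, -0.0423, 0.11, -12.5) d [-192.5  -11.8   27.2] w [ 0.0006  0.3058 -0.0066] rows 3.9
```

>>> move_arm(moves=[[[-37,-4,5.5,0,0,0,1],[-37,-4,5.5,0,0,0,1],[-37,-4,5.5,0,0,0,1],[-37,-4,5.5,0,0,0,1],[-34,-4,5,0,0,0,1],[0,0,0,0,0.12,0,1],[0,0,0,0,0.12,0,1],[0,0,0,0,0.06,0,1]]])

```text
time_s: 23.75
tool_pos: [0.4363, -0.0424, 0.1291]
tool_rot: [-0.702, 0.704, -0.074, 0.084]
wrist_force: [0.3, 0.2, 0.0]
width: 1.004
```

```bash
python3 -c "
from h import *
c=r.capture('wrist');cv2.imwrite('pics/w24.png',c['color']);grays(c,60,1500,30000)
go(0.4256,-0.0423,0.03,-12.5)
c=r.capture('top'); crop(c,245,100,375,185,6,'t6.png')
"
```

```text
(319, 168) [ 0.4251 -0.041 ] -11.4 [0.0452, 0.1088] cen [ 0.4208 -0.0401]
to (0.4256, -0.0423, 0.03, -12.5) d [-12.3  99.1  -2.2] w [ 0.0016 -0.0062  0.0153] rows 2.0
```

View pics/w24.png

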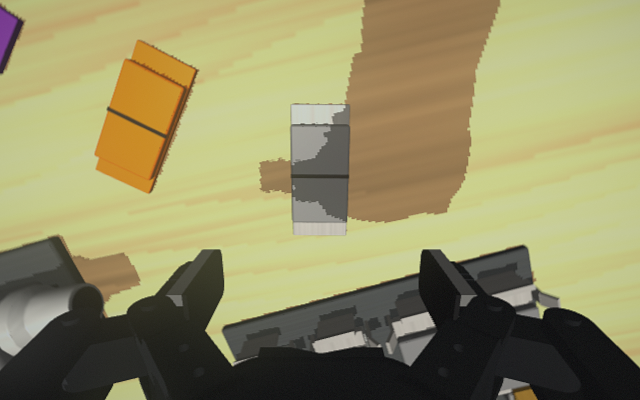

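View pics/t6.png

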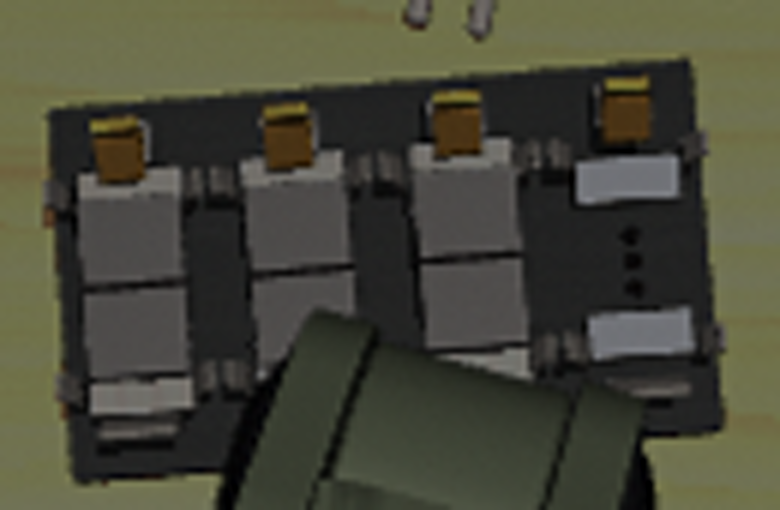

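>>> move_arm(moves=[[[-10,15,-1,0.001,-0.005,0.014,1],[0,30,0,0,0,0,1],[0,30,0,0,0,0,1],[0,18,0,0,0,0,1],[0,0,0,0,0,0,1],[0,0,0,0,0,0,1]]])

```text
time_s: 24.45
tool_pos: [0.4252, -0.0412, 0.0315]
tool_rot: [-0.703, 0.704, -0.073, 0.072]
wrist_force: [0.2, -0.0, 0.2]
width: 1.003
```

```bash
python3 -c "
from h import *
go(0.4253,-0.0421,0.0005,-12.3)
"
```

```text
to (0.4253, -0.0421, 0.0005, -12.3) d [ 0.3 31.  -0.8] w [ 0.0006  0.0084 -0.001 ] rows 0.62
```

>>> move_arm(moves=[[[0,15,-0.5,0,0.007,0,0.6],[-3,14,0,0,0,0.003,0.6],[0,0,0,0,0,0,0.6],[0,0,0,0,0,0,0.6]]])

```text
time_s: 24.85
tool_pos: [0.4241, -0.0416, 0.0046]
tool_rot: [-0.703, 0.703, -0.075, 0.074]
wrist_force: [-0.1, -0.1, 0.8]
width: 0.803
```

```bash
python3 -c "
from h import *
go(0.4253,-0.0421,0.0005,-12.3)
c=r.capture('wrist');cv2.imwrite('pics/w25.png',c['color'])
"
```

```text
to (0.4253, -0.0421, 0.0005, -12.3) d [ 1.3  4.1 -0.2] w [ 0.0008  0.0033 -0.0004] rows 0.09
```

View pics/w25.png

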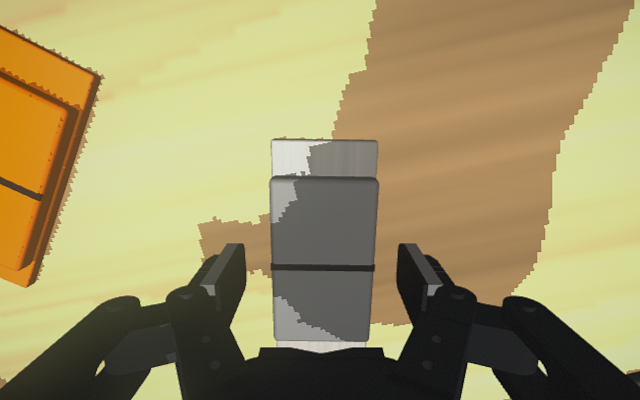

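>>> move_arm(moves=[[[0.5,3.5,-0.2,0,0.002,0,0.6],[0,0,0,0,0,0,0],[0,0,0,0,0,0,-1],[0,0,0,0,0,0,-1],[0,0,0,0,0,0,-1],[0,0,0,0,0,0,-1]]])

```text
time_s: 25.5
tool_pos: [0.4262, -0.0422, 0.0034]
tool_rot: [-0.703, 0.703, -0.074, 0.076]
wrist_force: [0.1, 0.9, -3.7]
width: 0.518
```

```bash
python3 -c "
from h import *
print(tool()[2]['width'],tool()[2]['wrist_force'])
go(0.4253,-0.0421,0.0005,-12.3)
c=r.capture('wrist')
im=c['color'];print([int(v) for v in im[255:280,320].max(1)])
"
```

```text
0.5181483479699455 [ 0.05474525  0.9158698  -3.69284695]
to (0.4253, -0.0421, 0.0005, -12.3) d [-0.9  2.9 -0.1] w [0.0006 0.0015 0.0033] rows 0.06
[98, 99, 98, 98, 100, 100, 75, 46, 42, 41, 43, 42, 49, 94, 99, 99, 96, 97, 97, 97, 97, 97, 96, 97, 97]
```

>>> move_arm(moves=[[[0,-15,0,0,0,0,-1],[0,-30,0,0,0,0,-1],[0,-40,0,0,0,0,-1],[0,-35,0,0,-0.06,0,-1],[0,0,0,0,-0.12,0,-1],[0,0,0,0,-0.11,0,-1],[0,0,0,0,0,0,-1]]])

```text
time_s: 26.25
tool_pos: [0.4236, -0.0415, 0.1267]
tool_rot: [0.706, -0.706, -0.03, 0.031]
wrist_force: [-0.4, -0.1, -2.9]
width: 0.521
```

```bash
python3 -c "
from h import *
print(tool()[2]['width'],tool()[2]['wrist_force'])
go(0.6306,-0.1269,0.12,5)
"
```

```text
0.5214613601387152 [-0.37016773 -0.14024359 -2.9079415 ]
to (0.6306, -0.1269, 0.12, 5) d [ 198.8    6.4 -103.1] w [-0.0001 -0.0002 -0.0017] rows 4.48
```

>>> move_arm(moves=[[[35,-1,-18,0,0,-0.002,-1],[35,-1,-18,0,0,-0.002,-1],[35,-1,-18,0,0,-0.002,-1],[35,-1,-18,0,0,-0.002,-1],[33,-1,-17,0,0,-0.002,-1],[20,0,-12,0,0,0,-1],[0,0,0,0,0,0,-1],[0,0,0,0,0,0,-1]]])

```text
time_s: 27.05
tool_pos: [0.6237, -0.1272, 0.1221]
tool_rot: [0.709, -0.705, -0.021, 0.026]
wrist_force: [-0.1, -0.2, -2.7]
width: 0.516
```

```bash
python3 -c "
from h import *
print(tool()[2]['width'],tool()[2]['wrist_force'])
go(0.6306,-0.1269,0.06,5)
"
```

```text
0.5163871508239036 [-0.1396258  -0.20364111 -2.71672429]
to (0.6306, -0.1269, 0.06, 5) d [ 7.3 62.1 -0.6] w [-0.0064 -0.0198 -0.0068] rows 1.25
```

>>> move_arm(moves=[[[5,15,0,-0.006,-0.018,-0.007,-1],[0,25,0,0,0,0,-1],[5,20,0,0,0,-0.006,-1],[0,0,0,0,0,0,-1],[0,0,0,0,0,0,-1]]])

```text
time_s: 27.55
tool_pos: [0.6275, -0.1234, 0.059]
tool_rot: [0.708, -0.705, -0.028, 0.029]
wrist_force: [-0.1, -0.5, -1.9]
width: 0.521
```

```bash
python3 -c "
from h import *
print(tool()[2]['width'],tool()[2]['wrist_force'])
go(0.6306,-0.1269,0.056,5)
"
```

```text
0.5207488326771557 [-0.10119807 -0.48438778 -1.94017746]
to (0.6306, -0.1269, 0.056, 5) d [ 2.8  3.  -3.8] w [-0.0033 -0.0058 -0.0008] rows 0.11
```

>>> move_arm(moves=[[[2.5,0,-3.2,-0.003,-0.005,-0.001,-1],[0,0,0,0,0,0,-1],[0,0,0,0,0,0,-1]]])

```text
time_s: 27.85
tool_pos: [0.6306, -0.1266, 0.0617]
tool_rot: [-0.706, 0.707, 0.031, -0.03]
wrist_force: [-1.0, 0.4, -2.0]
width: 0.517
```

```bash
python3 -c "
from h import *
print(tool()[2]['width'],tool()[2]['wrist_force'])
go(0.6306,-0.1269,0.022,5)
c=r.capture('wrist');cv2.imwrite('pics/w26.png',c['color'])
"
```

```text
0.5165127153030566 [-0.96838067  0.41270576 -2.03853574]
to (0.6306, -0.1269, 0.022, 5) d [-0.1 39.7 -0.3] w [ 0.0009 -0.0009  0.002 ] rows 0.79
```

View pics/w26.png

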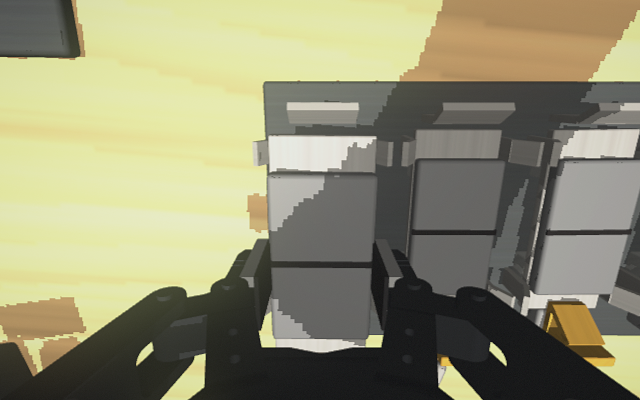

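>>> move_arm(moves=[[[0,9,0,0,0,0.002,-1],[0,9,0,0,0,0,-1],[0,7,0,0,0,0,-1],[0,0,0,0,0,0,-1]]])

```text
time_s: 28.3
tool_pos: [0.6316, -0.1275, 0.0368]
tool_rot: [-0.705, 0.707, 0.031, -0.029]
wrist_force: [-2.7, 0.7, 1.1]
width: 0.518
```

```bash
python3 -c "
from h import *
print(tool()[2]['width'],tool()[2]['wrist_force'])
go(0.6306,-0.1269,0.022,5)
"
```

```text
0.5181042818201811 [-2.70861239  0.71565248  1.11783881]
to (0.6306, -0.1269, 0.022, 5) d [-1.  14.8  0.7] w [ 0.0029 -0.0014  0.0024] rows 0.3
```

>>> move_arm(moves=[[[-0.6,5,0.4,0.002,0,0.002,-1],[0,5,0,0,0,0,-1],[0,5,0,0,0,0,-1],[0,3,0,0,0,0,-1],[0,0,0,0,0,0,-1]]])

```text
time_s: 28.8
tool_pos: [0.6311, -0.1272, 0.024]
tool_rot: [-0.706, 0.707, 0.031, -0.03]
wrist_force: [0.3, 0.2, -2.8]
width: 0.52
```

```bash
python3 -c "
from h import *
print(tool()[2]['width'],tool()[2]['wrist_force'],tool()[2]['torque'])
go(0.6306,-0.1269,0.022,5)
c=r.capture('wrist');cv2.imwrite('pics/w27.png',c['color'])
"
```

```text
0.5204908831324677 [ 0.31232161  0.17318895 -2.81099112] [ 0.00032211 -0.00552294 -0.00747526]
to (0.6306, -0.1269, 0.022, 5) d [-0.4  2.   0.3] w [ 0.0016 -0.0015  0.0017] rows 0.04
```

View pics/w27.png

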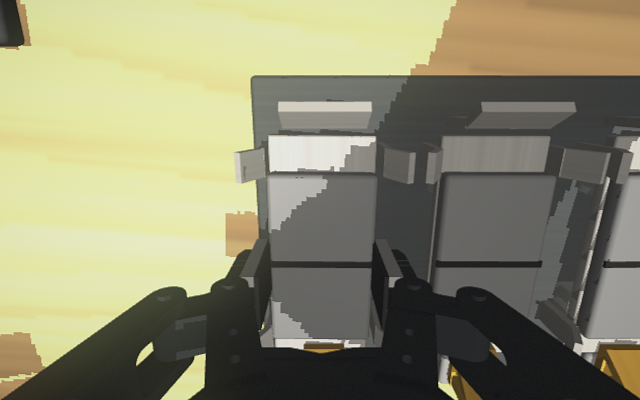

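Brass is visible over the ear. Release and rise high enough to clear the blower, then measure the blower.

>>> move_arm(moves=[[[0,2.5,0,0,0,0,-1],[0,0,0,0,0,0,0.3],[0,0,0,0,0,0,0.3],[0,0,0,0,0,0,0.3],[0,-20,0,0,0,0,0.3],[0,-45,0,0,0,0,0.3],[0,-50,0,0,0,0,0.3],[0,-50,0,0,0,0,0.3]]])

```text
time_s: 29.65
tool_pos: [0.6266, -0.1252, 0.1805]
tool_rot: [0.708, -0.705, -0.026, 0.035]
wrist_force: [1.2, 0.3, -0.3]
width: 0.646
```

```bash
python3 - <<'E'
from h import *
print(tool()[2]['wrist_force'],tool()[2]['width'],tool()[0])
c=r.capture('wrist');cv2.imwrite('pics/w28.png',c['color'])
c=r.capture('top'); crop(c,245,100,375,185,6,'t7.png'); im=c['color']
# overlay dewarped blower at z~0.07 and print some points
def P(px,py,z): return p2w(c,385+px/6,150+py/6,z).round(4)[:2]
print("knob centre guess",P(586,222,0.076), "button",P(343,187,0.089),"cheek ends",P(262,218,.102),P(438,205,.102))
E
```

```text
[ 1.22138082  0.34707611 -0.26268563] 0.6464511470343866 [ 0.62656298 -0.1251671   0.18045015]
knob centre guess [ 0.5034 -0.4553] button [ 0.5155 -0.351 ] cheek ends [ 0.5003 -0.3144] [ 0.5062 -0.3866]
```

View pics/t7.png

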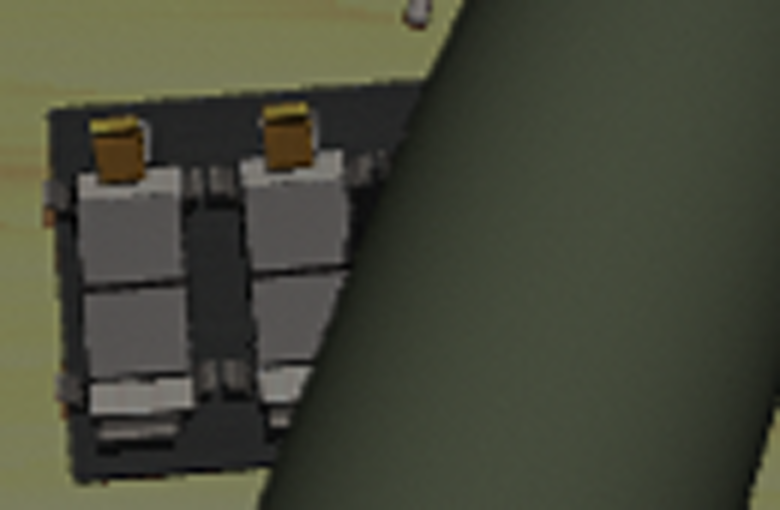

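View pics/w28.png

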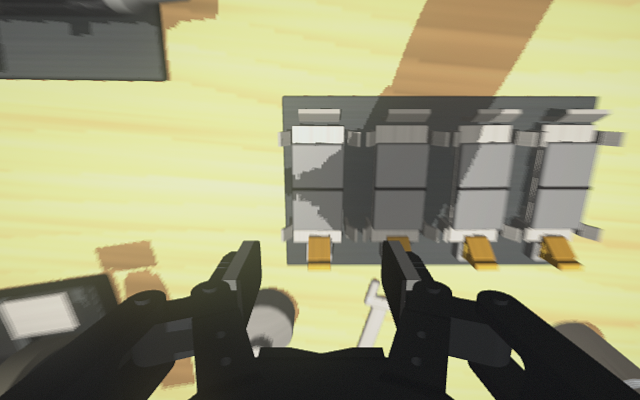

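All four pads are in with latches forward in the wrist view. Now to the selector.

```bash
python3 -c "
from h import *
go(0.50,-0.455,0.2,5)"
```

```text
to (0.5, -0.455, 0.2, 5) d [-159.5  -12.5 -315.6] w [ 0.     -0.0011  0.0009] rows 7.08
```

>>> move_arm(moves=[[[-20,-4,-40,0,0,0,0.3],[-20,-4,-40,0,0,0,0.3],[-20,-4,-40,0,0,0,0.3],[-20,-4,-40,0,0,0,0.3],[-20,-4,-40,0,0,0,0.3],[-20,-4,-40,0,0,0,0.3],[-20,-4,-40,0,0,0,0.3],[-20,0,-36,0,0,0,0.3]]])

```text
time_s: 30.55
tool_pos: [0.5021, -0.4623, 0.2122]
tool_rot: [0.706, -0.706, -0.037, 0.033]
wrist_force: [-0.2, 0.4, 0.3]
width: 0.648
```

>>> move_arm(moves=[[[0,0,0,0,0,0,0.3],[0,0,0,0,0,0,0.3]]])

```text
time_s: 30.75
tool_pos: [0.4989, -0.4682, 0.2096]
tool_rot: [0.706, -0.706, -0.034, 0.03]
wrist_force: [-0.6, -0.3, 0.0]
width: 0.649
```

```bash
python3 -c "
from h import *
go(0.50,-0.455,0.2,5)
c=r.capture('wrist');cv2.imwrite('pics/w29.png',c['color'])
c=r.capture('top'); crop(c,245,100,375,185,6,'t8.png')"
```

```text
to (0.5, -0.455, 0.2, 5) d [ 2.3  9.6 13. ] w [0.     0.0038 0.0052] rows 0.33
```

View pics/w29.png

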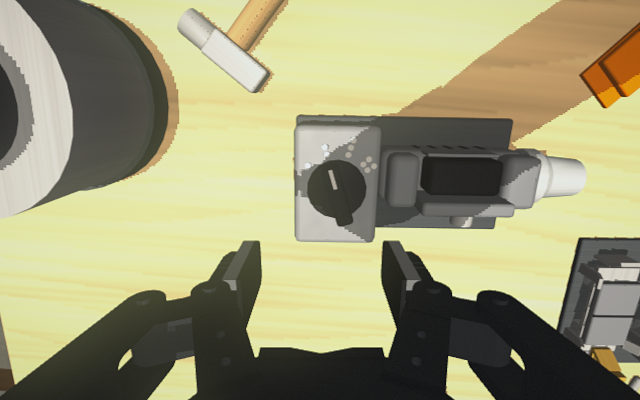

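View pics/t8.png

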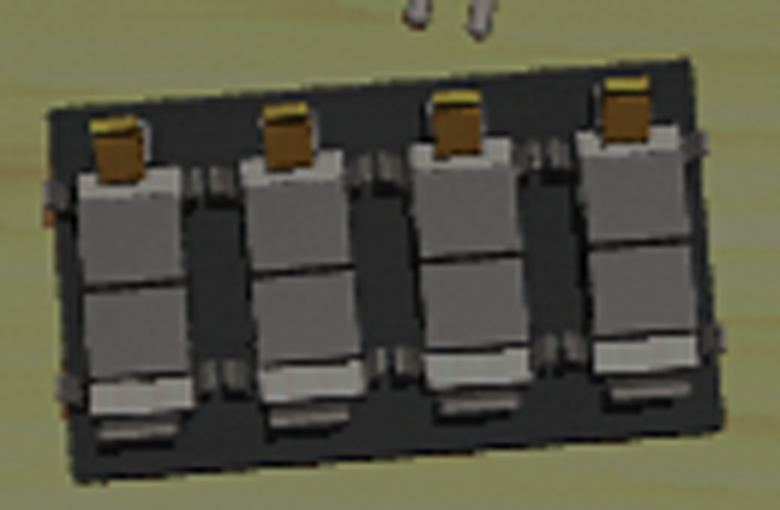

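```bash
python3 -c "
from h import *
c=r.capture('wrist'); crop(c,285,110,405,250,5,'w30.png'); print(c['eye'])"
```

```text
[ 0.42965911 -0.47347086  0.35210994]
```

View pics/w30.png

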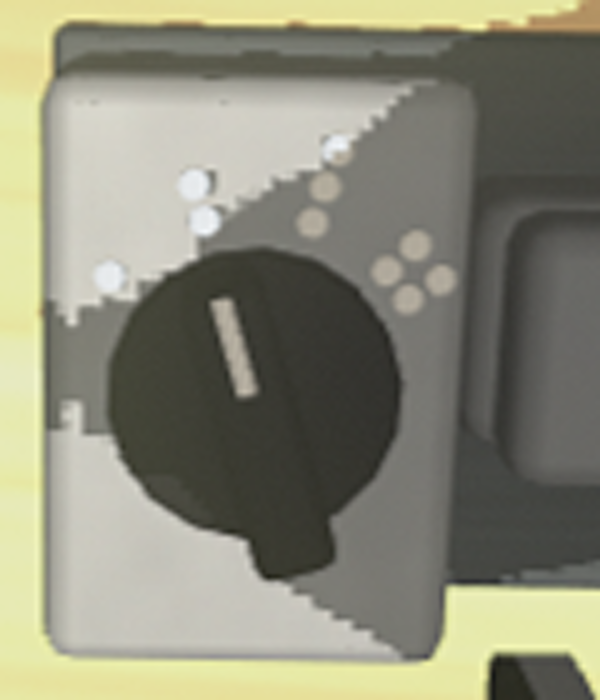

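```bash
python3 -c "
from h import *
c=r.capture('wrist')
P=lambda a,b,z: p2w(c,285+a/5,110+b/5,z)[:2]
ctr=P(255,392,.076); print('disc',ctr, np.linalg.norm(P(108,392,.076)-P(402,392,.076)))
an=lambda v: np.degrees(np.arctan2(v[1],v[0])).round(1)
l0,l1=P(246,396,.1),P(220,300,.1); print('line',l0,l1,an(l1-l0))
for n,q in dict(d1=(109,277),d2=(200,203),d3=(325,187),d4=(412,271)).items():
  w=P(*q,.068); print(n,w,an(w-ctr), np.linalg.norm(w-ctr))
print('barend',P(290,575,.09),P(330,560,.1),P(255,570,.09))
"
```

```text
disc [ 0.50240796 -0.45305801] 0.05089881191496226
line [ 0.4969132  -0.45613136] [ 0.48190841 -0.46178045] -159.4
d1 [ 0.48622431 -0.48007585] -120.9 0.031494031754348666
d2 [ 0.4718526  -0.46551152] -157.8 0.03299575324409792
d3 [ 0.46709603 -0.44437788] 166.2 0.03636312926289429
d4 [ 0.4802148  -0.42753936] 131.0 0.03381919063355423
barend [ 0.53016364 -0.44472829] [ 0.52314358 -0.4396095 ] [ 0.52981881 -0.45074138]
```

>>> move_arm(moves=[[[2,0,13,0,-0.14,0,0],[0,0,0,0,-0.14,0,0],[0,20,0,0,0,0,0],[0,20,0,0,0,0,0],[0,20,0,0,0,0,0],[0,0,0,0,0,0,0],[0,0,0,0,0,0,0]]])

```text
time_s: 31.65
tool_pos: [0.5083, -0.4434, 0.1518]
tool_rot: [-0.692, 0.694, 0.144, -0.138]
wrist_force: [0.4, -0.3, 0.1]
width: 0.5
```

```bash
python3 -c "
from h import *
go(0.5024,-0.4538,0.11,21)
c=r.capture('wrist');cv2.imwrite('pics/w31.png',c['color'])"
```

```text
to (0.5024, -0.4538, 0.11, 21) d [-9.9 41.8 -7.1] w [0.0048 0.0354 0.0074] rows 0.87
```

View pics/w31.png

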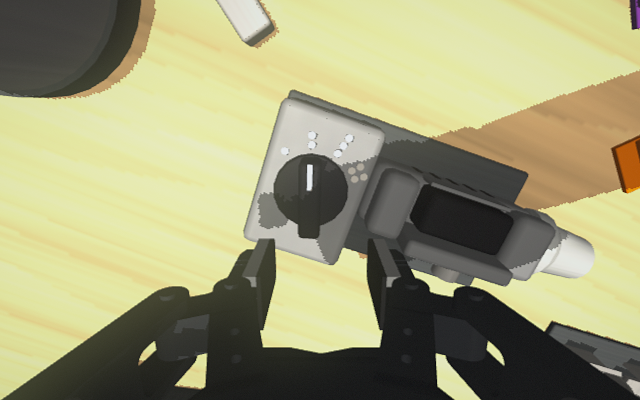

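>>> move_arm(moves=[[[-9,0,-6,0.005,0.02,0.007,0],[0,15,0,0,0,0,0],[0,20,0,0,0,0,0],[0,0,0,0,0,0,0],[0,0,0,0,0,0,0]]])

```text
time_s: 32.2
tool_pos: [0.5035, -0.4553, 0.1185]
tool_rot: [-0.693, 0.696, 0.134, -0.132]
wrist_force: [0.7, -0.7, 0.2]
width: 0.499
```

```bash
python3 -c "
from h import *
go(0.5024,-0.4538,0.081,21.5)
c=r.capture('wrist');cv2.imwrite('pics/w32.png',c['color'])"
```

```text
to (0.5024, -0.4538, 0.081, 21.5) d [-0.6 37.5  2. ] w [0.0054 0.0045 0.0019] rows 0.75
```

View pics/w32.png

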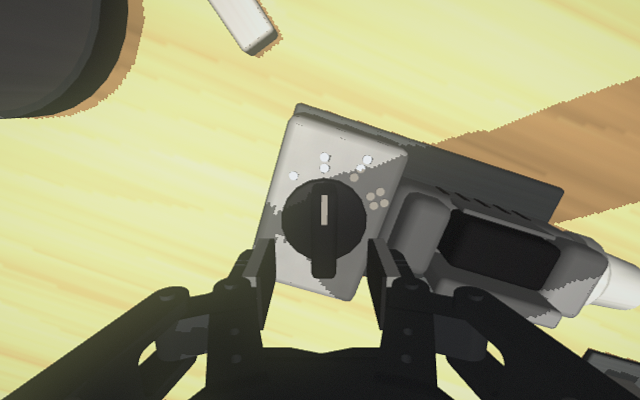

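>>> move_arm(moves=[[[-0.5,13,1.5,0.005,0.004,0.002,-0.2],[0,13,0,0,0,0,-0.2],[0,9,0,0,0,0,-0.2],[0,0,0,0,0,0,-0.2]]])

```text
time_s: 32.65
tool_pos: [0.5026, -0.4544, 0.0816]
tool_rot: [-0.694, 0.695, 0.132, -0.132]
wrist_force: [-0.1, 0.1, 0.0]
width: 0.4
```

```bash
python3 -c "
from h import *
go(0.5024,-0.4538,0.081,21.5); print(tool()[2]['wrist_force'])
c=r.capture('wrist');cv2.imwrite('pics/w33.png',c['color'])"
```

```text
to (0.5024, -0.4538, 0.081, 21.5) d [0.  0.6 0.7] w [ 0.0011 -0.      0.0001] rows 0.02
[-0.11243862  0.10997438  0.03994563]
```

View pics/w33.png

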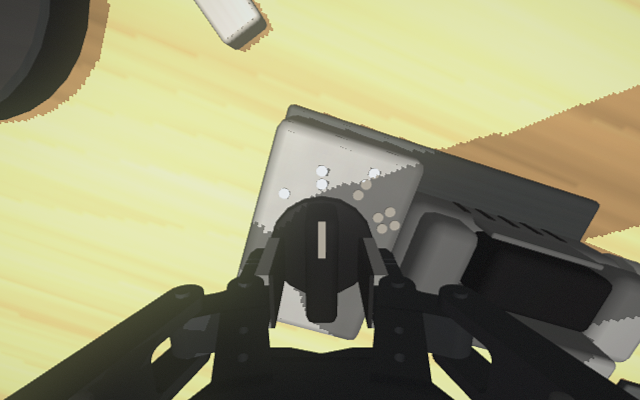

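>>> move_arm(moves=[[[0,0,0,0,0,0,-1],[0,0,0,0,0,0,-1],[0,0,0,0,0,0,-1],[0,0,0,0,0,0,-1]]])

```text
time_s: 33.1
tool_pos: [0.5028, -0.4543, 0.0825]
tool_rot: [-0.694, 0.695, 0.132, -0.132]
wrist_force: [-1.0, 0.0, -2.4]
width: 0.143
```

```bash
python3 -c "
from h import *
go(0.5024,-0.4538,0.081,21.5); print(tool()[2]['wrist_force'],tool()[2]['width'])"
```

```text
to (0.5024, -0.4538, 0.081, 21.5) d [-0.2  1.5  0.6] w [0.0011 0.0002 0.0001] rows 0.03
[-1.04953147  0.01065381 -2.40840332] 0.1431419696749322
```

>>> move_arm(moves=[[[0,0,0,0,0.1,0,-1],[0,0,0,0,0.1,0,-1],[0,0,0,0,0.1,0,-1]]])

```text
time_s: 33.4
tool_pos: [0.5027, -0.4543, 0.0825]
tool_rot: [-0.706, 0.707, 0.023, -0.023]
wrist_force: [-0.3, -0.1, -2.1]
width: 0.145
```

```bash
python3 -c "
from h import *
go(0.5024,-0.4538,0.081,-13); print(tool()[2]['wrist_force'],tool()[2]['torque'],tool()[2]['width'])"
```

```text
to (0.5024, -0.4538, 0.081, -13) d [-0.3  1.5  0.5] w [0.0011 0.2921 0.0005] rows 1.95
[-0.33282127 -0.09652741 -2.07367469] [-0.01555498  0.09148152  0.03174915] 0.14500304914079845
```

>>> move_arm(moves=[[[0,0,0,0,0.1,0,-1],[0,0,0,0,0.1,0,-1],[0,0,0,0,0.1,0,-1],[0,0,0,0,0,0,-1]]])

```text
time_s: 33.8
tool_pos: [0.5027, -0.4543, 0.0825]
tool_rot: [-0.701, 0.702, -0.087, 0.087]
wrist_force: [-0.8, 0.9, -1.5]
width: 0.142
```

```bash
python3 -c "
from h import *
go(0.5024,-0.4538,0.081,-13); print(tool()[2]['wrist_force'],tool()[2]['torque'],tool()[2]['width'])
c=r.capture('wrist');cv2.imwrite('pics/w34.png',c['color'])"
```

```text
to (0.5024, -0.4538, 0.081, -13) d [-0.4  1.5  0.4] w [ 0.0013 -0.0204  0.0006] rows 0.14
[-0.83993312  0.89674237 -1.53774663] [-0.02019164  0.06333239  0.01985939] 0.1422124749569733
```

View pics/w34.png

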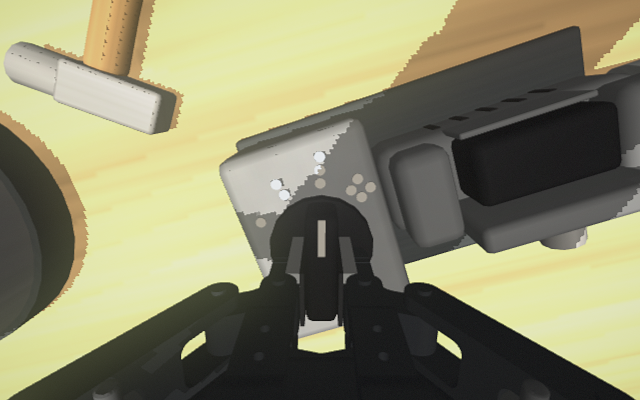

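Pointer at (321,238), aimed at the three dots in a row at (319,170). Release and rise.

>>> move_arm(moves=[[[0,0,0,0,0,0,-0.3],[0,0,0,0,0,0,-0.3],[0,-15,0,0,0,0,-0.3],[0,-40,0,0,0,0,-0.3],[0,-40,0,0,0,0,-0.3],[0,0,0,0,0,0,-0.3],[0,0,0,0,0,0,-0.3]]])

```text
time_s: 34.55
tool_pos: [0.5035, -0.4553, 0.1863]
tool_rot: [-0.7, 0.704, -0.083, 0.086]
wrist_force: [-0.7, -0.4, -0.9]
width: 0.351
```

```bash
python3 -c "
from h import *
go(0.5024,-0.4538,0.18,-13); print(tool()[2]['wrist_force'],tool()[2]['width'])
c=r.capture('wrist');cv2.imwrite('pics/w35.png',c['color'])"
```

```text
to (0.5024, -0.4538, 0.18, -13) d [-1.5  6.3  1.2] w [ 0.004  -0.0129  0.0046] rows 0.13
[-0.74926302 -0.41579656 -0.88015318] 0.3506938136565207
```

View pics/w35.png

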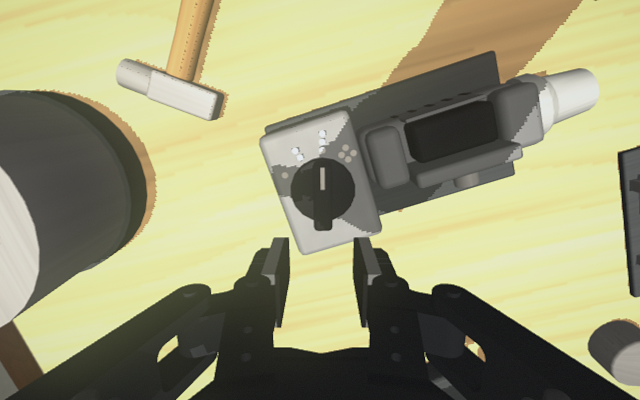

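>>> move_arm(moves=[[[0,-15,0,0,0.14,0,-0.1],[0,0,0,0,0.14,0,-0.1],[0,0,0,0,0.14,0,-0.1],[0,0,0,0,0.14,0,-0.1],[0,0,0,0,0.14,0,-0.1],[0,0,0,0,0.14,0,-0.1],[0,0,0,0,0.14,0,-0.1],[0,0,0,0,0.14,0,-0.1]]])

```text
time_s: 35.4
tool_pos: [0.5014, -0.453, 0.1966]
tool_rot: [-0.54, 0.54, -0.457, 0.456]
wrist_force: [1.0, 0.5, 0.3]
width: 0.453
```

```bash
python3 -c "
from h import *
go(0.5,-0.35,0.2,-85.3); print(tool()[2]['joints'])"
```

```text
to (0.5, -0.35, 0.2, -85.3) d [-101.7   -3.3   15.8] w [ 0.0018  0.0854 -0.0014] rows 2.06
[-8.43533735e-01  5.86380029e-01  1.30238501e-01  1.11686125e+00
 -6.94365650e-04  5.59802723e-01]
```

>>> move_arm(moves=[[[-33,-2,5,0,0.04,0,-0.1],[-33,-2,6,0,0.04,0,-0.1],[-33,0,6,0,0,0,-0.1],[0,0,0,0,0,0,-0.1],[0,0,0,0,0,0,-0.1]]])

```text
time_s: 35.9
tool_pos: [0.5035, -0.3487, 0.1956]
tool_rot: [-0.519, 0.52, -0.483, 0.476]
wrist_force: [0.8, -0.3, 0.1]
width: 0.45
```

```bash
python3 -c "
from h import *
go(0.5,-0.35,0.2,-85.3)
c=r.capture('wrist');cv2.imwrite('pics/w36.png',c['color']);crop(c,180,90,460,300,2.8,'w36c.png')
c=r.capture('top');crop(c,385,150,505,225,6,'t9.png')
"
```

```text
to (0.5, -0.35, 0.2, -85.3) d [ 1.  -4.4 -3.6] w [ 0.0072 -0.0018 -0.007 ] rows 0.12
```

View pics/w36.png

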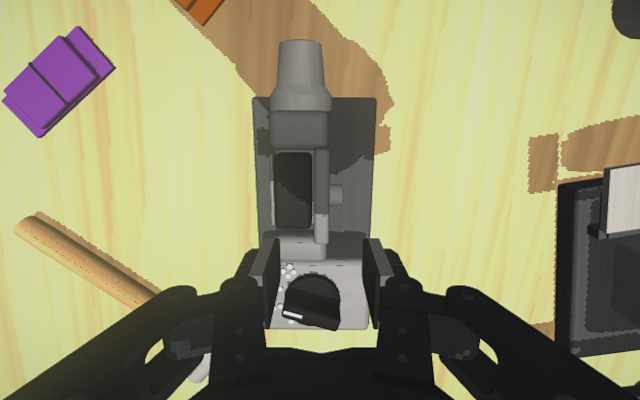

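View pics/w36c.png

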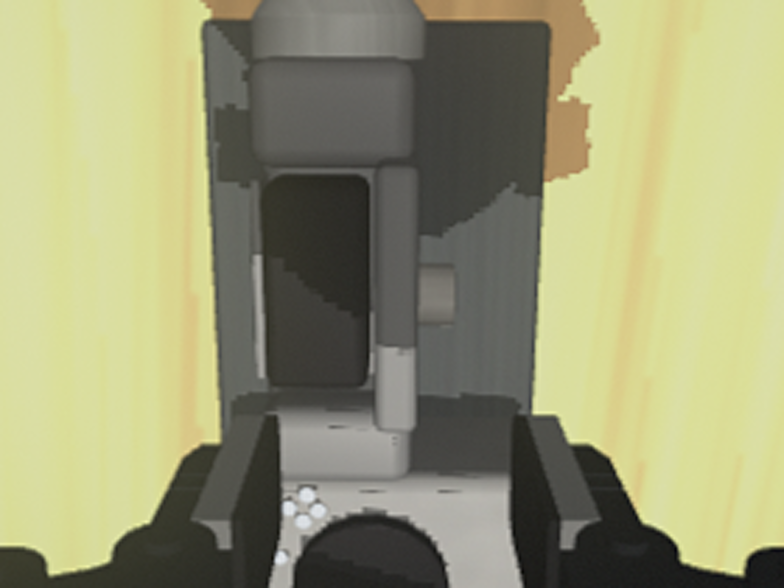

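View pics/t9.png

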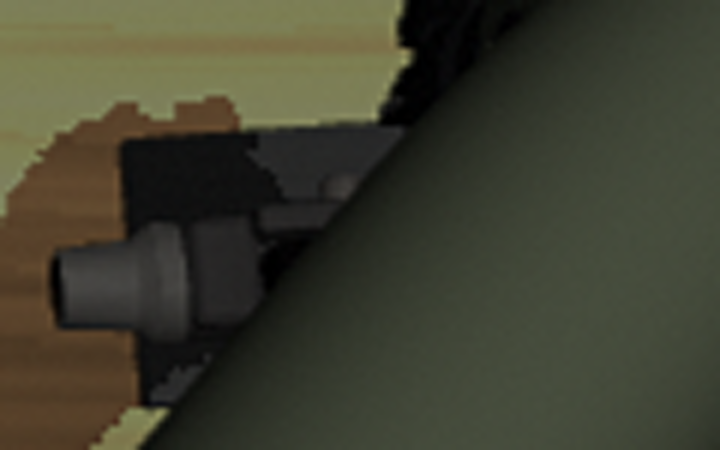

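```bash
python3 -c "
from h import *
c=r.capture('wrist')
P=lambda a,b,z: p2w(c,180+a/2.8,90+b/2.8,z)[:2].round(4)
print('trig corners',P(262,176,.089),P(370,176,.089),P(368,385,.089),P(268,385,.089))
print('trig mid',np.mean([P(262,176,.089),P(370,176,.089),P(368,385,.089),P(268,385,.089)],0))
k=[P(377,167,.102),P(418,167,.102),P(416,430,.102),P(375,430,.102)]
print('cheek',*k,np.mean(k,0))
print('button face edge',P(455,295,.089),P(455,295,.095))
m=np.mean(k,0); d=(k[0]+k[1]-k[2]-k[3]); print('y axis ang',np.degrees(np.arctan2(d[1],d[0])))
p,Rc,s=tool(); print(p,'cheek in tool',Rc.inv().apply(np.r_[m,.102]-p)*1000)
"
```

```text
trig corners [ 0.4647 -0.3194] [ 0.4939 -0.3171] [ 0.4976 -0.3773] [ 0.4689 -0.3797]
trig mid [ 0.481275 -0.348375]
cheek [ 0.4958 -0.3127] [ 0.5062 -0.3119] [ 0.5119 -0.3844] [ 0.5006 -0.3854] [ 0.503625 -0.3486  ]
button face edge [ 0.52   -0.3485] [ 0.5195 -0.3468]
y axis ang 94.1360902182588
[ 0.50347989 -0.34989882  0.19570867] cheek in tool [-0.64382789 93.71136884  0.88771808]
```

```bash
python3 -c "
from h import *
go(0.5033,-0.3488,0.11,-85.5)
"
```

```text
to (0.5033, -0.3488, 0.11, -85.5) d [-0.5 85.7  0.5] w [ 0.0068  0.     -0.0068] rows 1.71
```

>>> move_arm(moves=[[[0,20,0,0.005,0,-0.006,-0.155],[0,25,0,0,0,0,-0.155],[0,25,0,0,0,0,-0.155],[0,13,0,0,0,0,-0.155],[0,0,0,0,0,0,-0.155],[0,0,0,0,0,0,-0.155]]])

```text
time_s: 36.65
tool_pos: [0.5037, -0.357, 0.1107]
tool_rot: [-0.517, 0.518, -0.481, 0.483]
wrist_force: [-0.2, -0.6, 0.1]
width: 0.424
```

```bash
python3 -c "
from h import *
go(0.5033,-0.3488,0.1,-85.5);print(tool()[2]['width'],tool()[2]['wrist_force'])
c=r.capture('wrist');cv2.imwrite('pics/w37.png',c['color'])
"
```

```text
to (0.5033, -0.3488, 0.1, -85.5) d [-8.3 10.6  0.2] w [-0.0008 -0.0067  0.0033] rows 0.27
0.4237314018504185 [-0.17807551 -0.5634538   0.10532457]
```

View pics/w37.png

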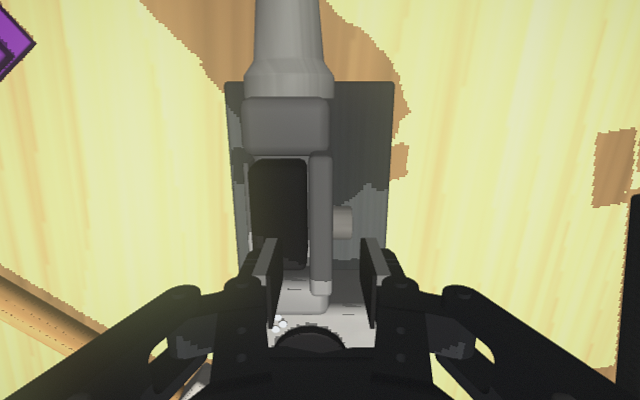

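>>> move_arm(moves=[[[-7,3,0,0,-0.006,0.003,-0.155],[0,6,0,0,0,0,-0.155],[0,0,0,0,0,0,-0.155],[0,0,0,0,0,0,-0.155]]])

```text
time_s: 37.1
tool_pos: [0.5049, -0.3508, 0.1043]
tool_rot: [0.52, -0.519, 0.478, -0.482]
wrist_force: [0.4, -0.0, 0.1]
width: 0.422
```

```bash
python3 -c "
from h import *
go(0.5033,-0.3488,0.1,-85.5);print(tool()[2]['width'],tool()[2]['wrist_force'])
c=r.capture('wrist');cv2.imwrite('pics/w38.png',c['color'])
"
```

```text
to (0.5033, -0.3488, 0.1, -85.5) d [-2.1  4.3 -1.5] w [-0.0047  0.0001  0.004 ] rows 0.1
0.4217568700539272 [ 0.42185649 -0.04876469  0.11887446]
```

View pics/w38.png

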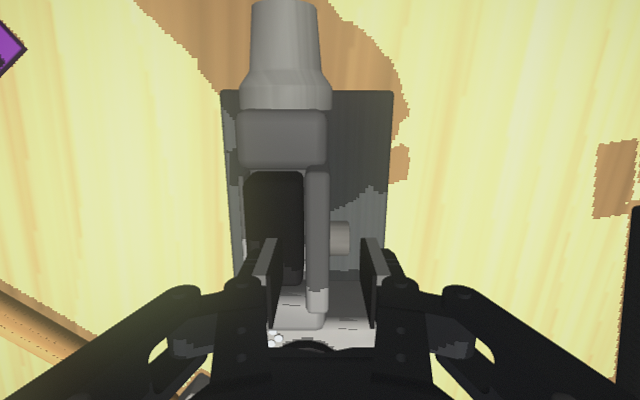

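>>> move_arm(moves=[[[-2,7,-1.2,-0.004,0,0.004,-0.155],[0,6,0,0,0,0,-0.155],[0,0,0,0,0,0,-0.155]]])

```text
time_s: 37.45
tool_pos: [0.5037, -0.3489, 0.0906]
tool_rot: [0.519, -0.519, 0.48, -0.48]
wrist_force: [-0.6, 0.0, -0.1]
width: 0.423
```

```bash
python3 -c "
from h import *
go(0.5033,-0.3488,0.08,-85.5);print(tool()[2]['width'],tool()[2]['wrist_force'])
c=r.capture('wrist');cv2.imwrite('pics/w39.png',c['color'])
"
```

```text
to (0.5033, -0.3488, 0.08, -85.5) d [-0.1 10.6 -0.4] w [-0.0008  0.0002  0.0001] rows 0.21
0.42287032944786856 [-0.59419686  0.02013799 -0.1232761 ]
```

View pics/w39.png

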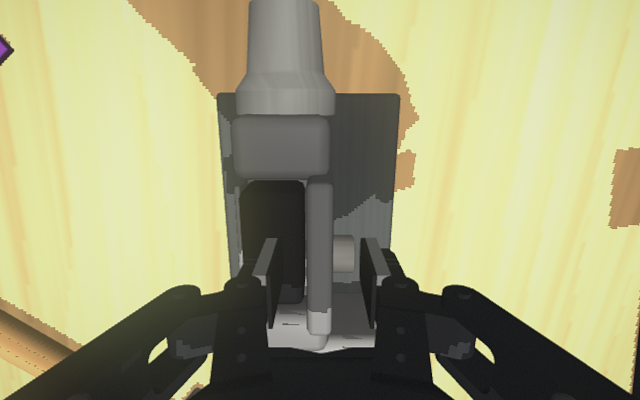

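>>> move_arm(moves=[[[0,4,-0.3,0,0,0,-0.155],[0,4,0,0,0,0,-0.155],[0,0,0,0,0,0,-0.155]]])

```text
time_s: 37.8
tool_pos: [0.504, -0.3494, 0.083]
tool_rot: [0.52, -0.519, 0.479, -0.481]
wrist_force: [0.7, 0.2, 2.6]
width: 0.42
```

```bash
python3 -c "
from h import *
go(0.5033,-0.3488,0.075,-85.5);print(tool()[2]['width'],tool()[2]['wrist_force'])
"
```

```text
to (0.5033, -0.3488, 0.075, -85.5) d [-0.6  8.  -0.7] w [-0.002   0.0002  0.0011] rows 0.16
0.42022841793899224 [0.66541788 0.2138874  2.58962003]
```

>>> move_arm(moves=[[[0,3,0,0,0,0,-0.155],[0,3,0,0,0,0,-0.155],[0,0,0,0,0,0,-0.155]]])

```text
time_s: 38.1
tool_pos: [0.5041, -0.3494, 0.0773]
tool_rot: [0.52, -0.519, 0.479, -0.481]
wrist_force: [-0.7, 1.4, 5.0]
width: 0.423
```

```bash
python3 -c "
from h import *
go(0.5033,-0.3488,0.07,-85.5);print(tool()[2]['width'],tool()[2]['wrist_force'],tool()[2]['torque'])
"
```

```text
to (0.5033, -0.3488, 0.07, -85.5) d [-0.7  7.3 -0.7] w [-0.0022  0.0002  0.0015] rows 0.15
0.4230103438407901 [-0.6863137   1.38001924  5.03713177] [ 0.15859711  0.13989153 -0.02391717]
```

>>> move_arm(moves=[[[0,3,-0.5,-0.001,0,0.001,-0.155],[0,3,0,0,0,0,-0.155],[0,0,0,0,0,0,-0.155]]])

```text
time_s: 38.4
tool_pos: [0.504, -0.3495, 0.0721]
tool_rot: [0.52, -0.519, 0.479, -0.481]
wrist_force: [-0.9, 2.0, 4.7]
width: 0.424
```

```bash
python3 -c "
from h import *
go(0.5033,-0.3488,0.07,-85.5);print(tool()[2]['width'],tool()[2]['wrist_force'],tool()[2]['torque'])
c=r.capture('wrist');cv2.imwrite('pics/w40.png',c['color'])
"
```

```text
to (0.5033, -0.3488, 0.07, -85.5) d [-0.7  2.1 -0.7] w [-0.0024  0.0003  0.0009] rows 0.05
0.4236040750790199 [-0.89952375  2.02108559  4.67650656] [ 0.31132365  0.32148392 -0.09708478]
```

View pics/w40.png

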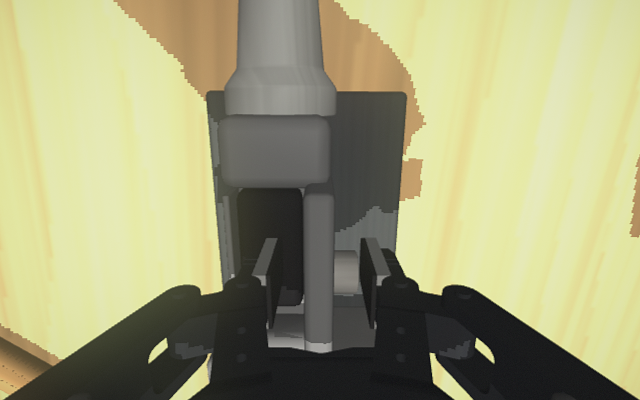

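>>> move_arm(moves=[[[0,0.5,-4,0,0,0,-0.155],[0,0.5,-4,0,0,0,-0.155],[0,0,0,0,0,0,-0.155]]])

```text
time_s: 38.75
tool_pos: [0.5002, -0.3507, 0.0728]
tool_rot: [0.522, -0.517, 0.476, -0.483]
wrist_force: [-3.9, 1.2, 4.8]
width: 0.425
```

```bash
python3 -c "
from h import *
go(0.4925,-0.3488,0.071,-85.5);print(tool()[2]['width'],tool()[2]['wrist_force'],tool()[2]['torque'])
c=r.capture('wrist');crop(c,200,180,420,340,3.5,'w41.png')
"
```

```text
to (0.4925, -0.3488, 0.071, -85.5) d [-2.5  1.7 -7.6] w [-0.0113  0.0019  0.0029] rows 0.16
0.4250118320273344 [-3.85003716  1.21905566  4.75221911] [ 0.31853772  0.79203962 -0.03416734]
```

View pics/w41.png

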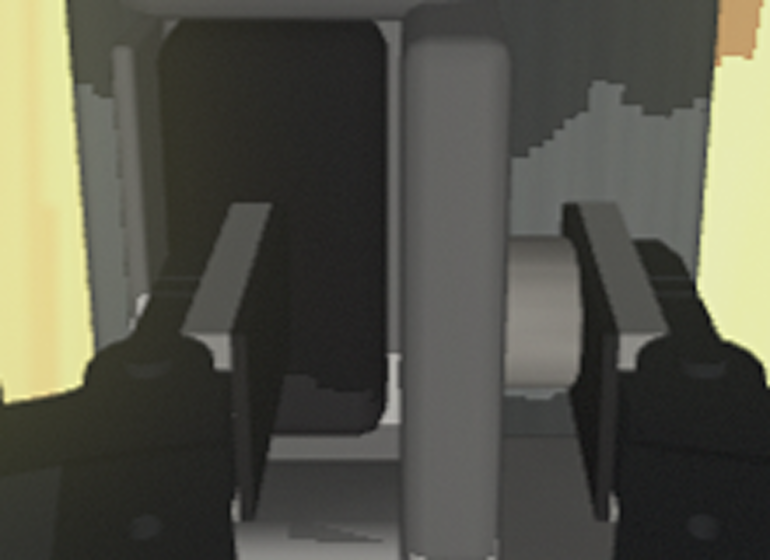

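>>> move_arm(moves=[[[0,0,0,0,0,0,-0.155],[0,0,0,0,0,0,-0.155]]])

```text
time_s: 39.0
tool_pos: [0.5001, -0.3507, 0.0729]
tool_rot: [0.522, -0.518, 0.476, -0.483]
wrist_force: [-0.4, 1.3, 5.6]
width: 0.419
```

```bash
python3 -c "
from h import *
go(0.4925,-0.3488,0.071,-85.5);print(tool()[2]['width'],tool()[2]['wrist_force'],tool()[2]['torque'],tool()[2]['joint_velocities'].round(3))
"
```

```text
to (0.4925, -0.3488, 0.071, -85.5) d [-2.5  1.9 -7.5] w [-0.0108  0.0019  0.0031] rows 0.16
0.4186016368757636 [-0.40116021  1.30200578  5.60580853] [ 0.2560447   0.23034199 -0.04475526] [ 0.    -0.    -0.001  0.002 -0.002  0.   ]
```

>>> move_arm(moves=[[[-2,1.5,-4,-0.01,0,0.003,-0.155],[0,0.5,-4,0,0,0,-0.155],[0,0,0,0,0,0,-0.155]]])

```text
time_s: 39.3
tool_pos: [0.4965, -0.351, 0.0726]
tool_rot: [0.522, -0.518, 0.476, -0.482]
wrist_force: [-2.6, 1.4, 5.3]
width: 0.424
```

```bash
python3 -c "
from h import *
go(0.4910,-0.3488,0.071,-85.5);print(tool()[2]['width'],tool()[2]['wrist_force'],tool()[2]['torque'])
c=r.capture('wrist');crop(c,200,180,420,340,3.5,'w42.png')
"
```

```text
to (0.491, -0.3488, 0.071, -85.5) d [-2.7  1.6 -5.3] w [-0.0095  0.0031  0.0038] rows 0.12
0.42368835259642906 [-2.62256885  1.40080559  5.32168325] [0.23208942 0.76943538 0.00486513]
```

View pics/w42.png

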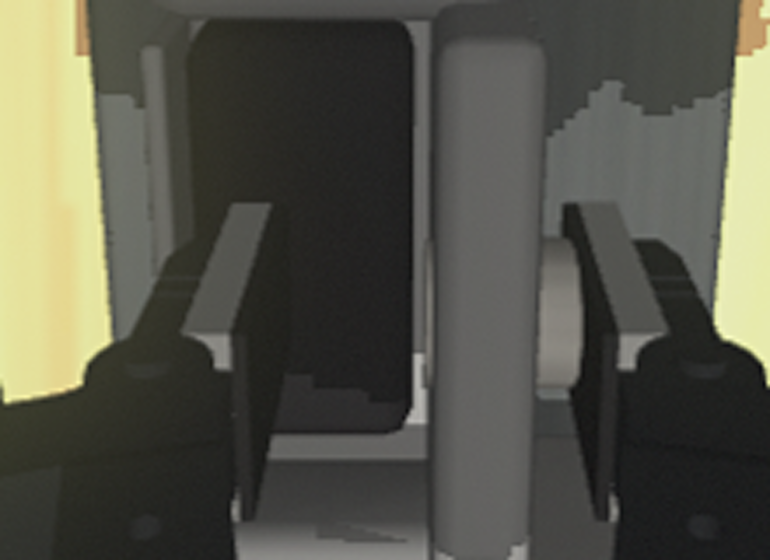

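>>> move_arm(moves=[[[-2,1,-4,-0.006,0,0.003,-0.155],[0,0.5,-4,0,0,0,-0.155],[0,0.5,-2,0,0,0,-0.155],[0,0,0,0,0,0,-0.155]]])

```text
time_s: 39.75
tool_pos: [0.4933, -0.351, 0.0724]
tool_rot: [0.524, -0.517, 0.474, -0.483]
wrist_force: [-1.0, 1.1, 3.7]
width: 0.422
```

```bash
python3 -c "
from h import *
go(0.4910,-0.3488,0.071,-85.5);print(tool()[2]['width'],tool()[2]['wrist_force'],tool()[2]['torque'])
c=r.capture('wrist');crop(c,200,180,420,340,3.5,'w43.png')
"
```

```text
to (0.491, -0.3488, 0.071, -85.5) d [-2.4  1.4 -2.1] w [-0.0169  0.0056  0.0036] rows 0.12
0.42188250337668787 [-0.96738226  1.05302366  3.67676199] [0.08100281 0.48900028 0.0157353 ]
```

View pics/w43.png

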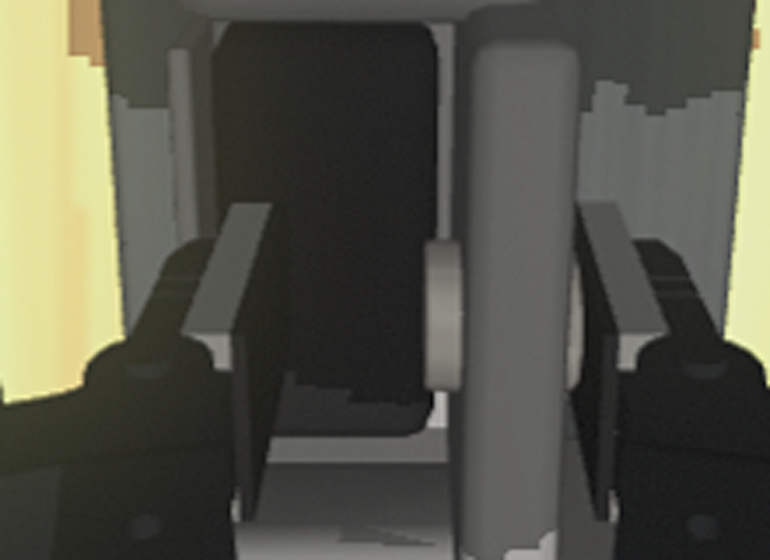

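>>> move_arm(moves=[[[-1,0.5,-3,-0.005,0,0.002,-0.155],[0,0,0,0,0,0,-0.155],[0,0,0,0,0,0,-0.155]]])

```text
time_s: 40.1
tool_pos: [0.4933, -0.3511, 0.0724]
tool_rot: [0.525, -0.517, 0.473, -0.483]
wrist_force: [0.5, 1.8, 5.5]
width: 0.422
```

```bash
python3 -c "
from h import *
go(0.4910,-0.3488,0.071,-85.5);print(tool()[2]['width'],tool()[2]['wrist_force'],tool()[2]['torque'])
c=r.capture('wrist');crop(c,200,180,420,340,3.5,'w44.png')
"
```

```text
to (0.491, -0.3488, 0.071, -85.5) d [-2.4  1.4 -2.1] w [-0.0174  0.0065  0.0031] rows 0.13
0.4216873900189649 [0.53567041 1.82862814 5.45245398] [ 0.27710333 -0.0316167   0.00257595]
```

View pics/w44.png

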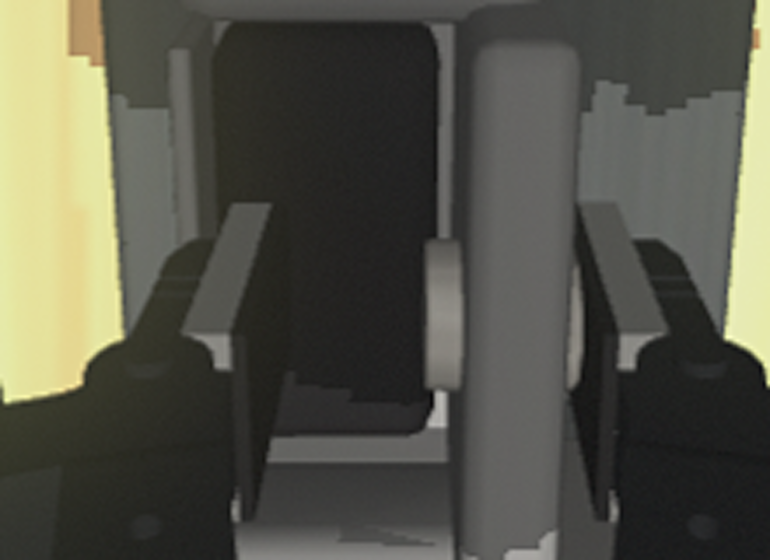

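>>> move_arm(moves=[[[0,-3,-1,0,0,0,-0.155],[0,-3,-1,0,0,0,-0.155],[0,0,0,0,0,0,-0.155],[0,0,0,0,0,0,-0.155]]])

```text
time_s: 40.55
tool_pos: [0.4933, -0.3511, 0.0787]
tool_rot: [0.526, -0.516, 0.472, -0.484]
wrist_force: [2.7, 0.2, 3.3]
width: 0.424
```

```bash
python3 -c "
from h import *
go(0.4910,-0.3488,0.082,-85.5);print(tool()[2]['width'],tool()[2]['wrist_force'],tool()[2]['torque'])
c=r.capture('wrist');crop(c,200,180,420,340,3.5,'w45.png')
"
```

```text
to (0.491, -0.3488, 0.082, -85.5) d [-2.4 -3.3 -2. ] w [-0.0222  0.0069  0.0023] rows 0.16
0.42379736803593054 [2.69968279 0.21849846 3.31383174] [ 0.19512782 -0.30309497 -0.00686843]
```

View pics/w45.png

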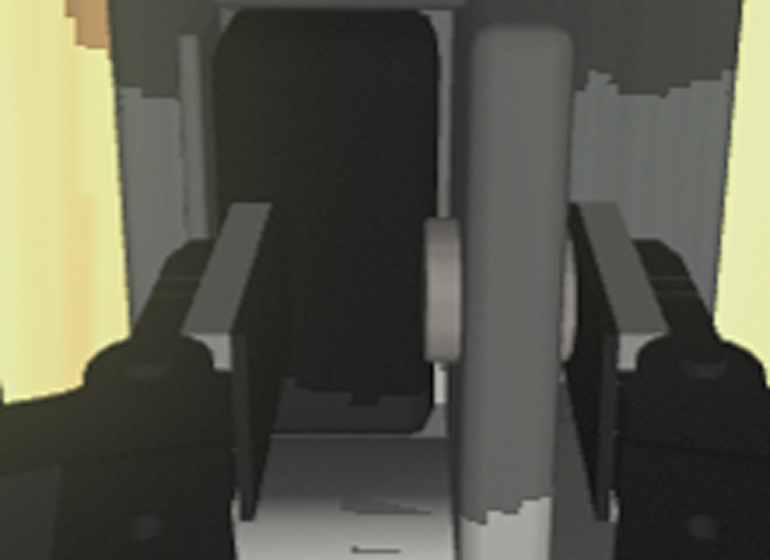

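Button is against its stop (Fx +2.7 N). Continue easing up.

>>> move_arm(moves=[[[0,-2.5,0,0,0,0,-0.155],[0,-2.5,0,0,0,0,-0.155],[0,0,0,0,0,0,-0.155],[0,0,0,0,0,0,-0.155]]])

```text
time_s: 41.0
tool_pos: [0.4932, -0.3509, 0.0829]
tool_rot: [0.526, -0.515, 0.472, -0.484]
wrist_force: [2.3, 1.4, 0.8]
width: 0.426
```

```bash
python3 -c "
from h import *
go(0.4910,-0.3488,0.082,-85.5);print(tool()[2]['width'],tool()[2]['wrist_force'],tool()[2]['torque'])
c=r.capture('wrist');crop(c,200,180,420,340,3.5,'w46.png')
"
```

```text
to (0.491, -0.3488, 0.082, -85.5) d [-2.3  0.8 -2. ] w [-0.0223  0.007   0.0013] rows 0.16
0.42618175442578804 [2.27042808 1.44283425 0.76762759] [ 0.18307419 -0.58129859  0.01165281]
```

View pics/w46.png

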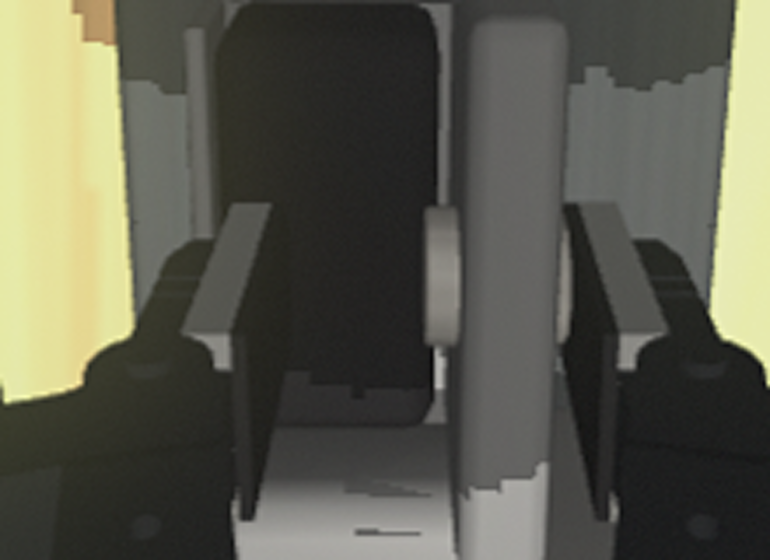

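>>> move_arm(moves=[[[0,-2.5,0,0,0,0,-0.155],[0,0,0,0,0,0,-0.155],[0,-0.5,4,0,0,0,-0.155],[0,0,4,0,0,0,-0.155],[0,0,0,0,0,0,-0.155]]])

```text
time_s: 41.55
tool_pos: [0.499, -0.35, 0.0852]
tool_rot: [0.525, -0.516, 0.474, -0.483]
wrist_force: [0.2, -0.6, -0.0]
width: 0.418
```

```bash
python3 -c "
from h import *
go(0.501,-0.3488,0.09,-85.5);print(tool()[2]['width'],tool()[2]['wrist_force'],tool()[2]['torque'])
c=r.capture('wrist');crop(c,200,180,420,340,3.5,'w47.png')
"
```

```text
to (0.501, -0.3488, 0.09, -85.5) d [-1.  -4.8  2.2] w [-0.0166  0.0059  0.0005] rows 0.12
0.417759784830543 [ 0.24076283 -0.60997308 -0.01858899] [-0.01306155  0.01155207 -0.01083023]
```

View pics/w47.png

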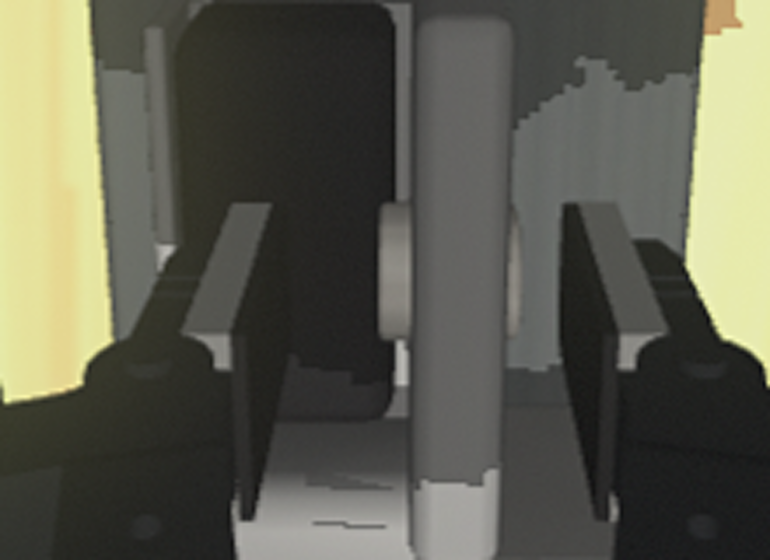

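The button stays in with the finger clear. Retract upwards.

>>> move_arm(moves=[[[0,-10,0,-0.01,0,0,-0.155],[0,-20,0,0,0,0,-0.155],[0,-40,0,0,0,0,-0.155],[0,-40,0,0,0,0,-0.155],[0,0,0,0,0,0,-0.155],[0,0,0,0,0,0,-0.155]]])

```text
time_s: 42.2
tool_pos: [0.4945, -0.3488, 0.196]
tool_rot: [0.521, -0.52, 0.48, -0.477]
wrist_force: [-0.3, 0.0, -0.3]
width: 0.422
```

```bash
python3 -c "
from h import *
print(tool()[0],tool()[2]['wrist_force'])
c=r.capture('wrist');cv2.imwrite('pics/w48.png',c['color'])
c=r.capture('top');crop(c,245,100,375,185,6,'t10.png')
c=r.capture('scene');crop(c,190,80,340,310,2.6,'s10.png')
"
```

```text
[ 0.49454414 -0.34876301  0.19601859] [-0.32238085  0.01571932 -0.27346096]
```

View pics/w48.png

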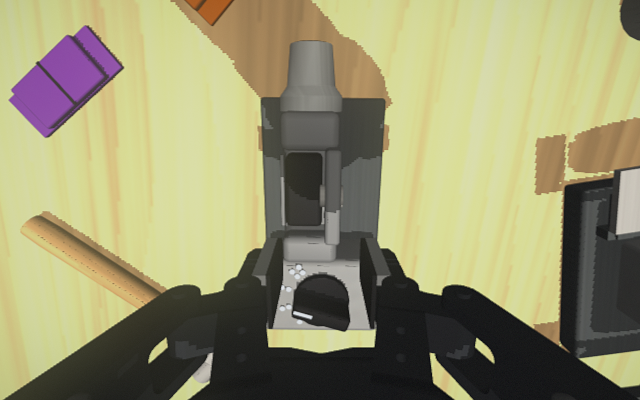

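View pics/t10.png

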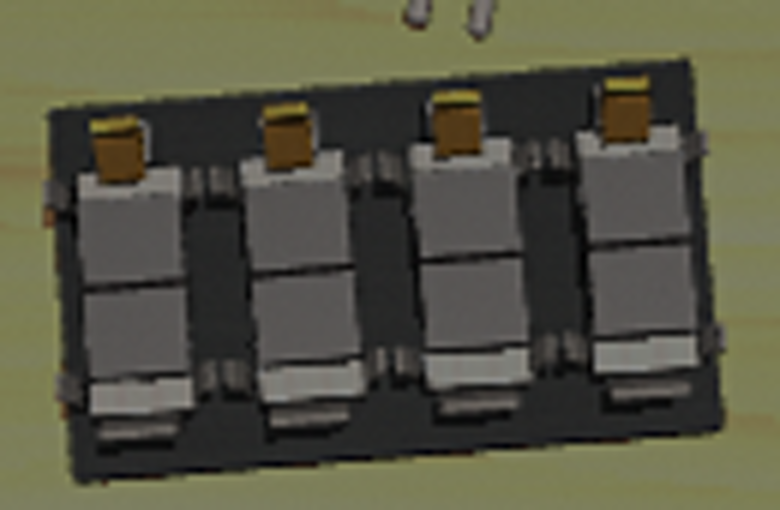

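View pics/s10.png

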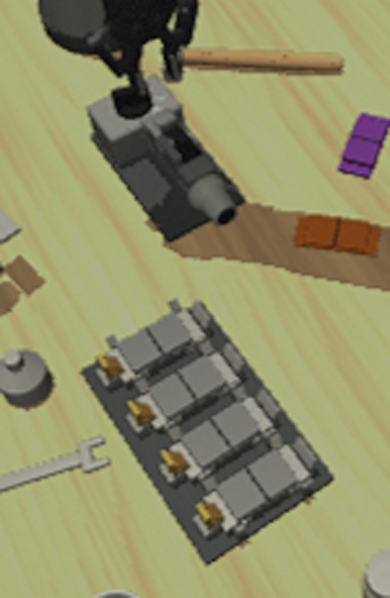

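```bash
python3 -c "
from h import *
c=r.capture('wrist');crop(c,255,130,395,340,2.8,'w49.png')
c['color'];
"
```

```text
(no output)
```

View pics/w49.png

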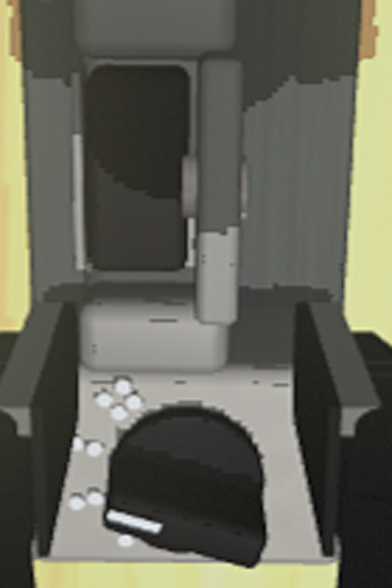

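```bash
python3 -c "
from h import *
c=r.capture('wrist')
P=lambda a,b,z: p2w(c,255+a/2.8,130+b/2.8,z)[:2]
an=lambda v: np.degrees(np.arctan2(v[1],v[0])).round(1)
v=P(108,515,.1)-P(160,528,.1); print('pointer',an(v))
ctr=np.array([.5024,-.4535])
for q in [(118,398),(84,446),(86,499),(125,540)]: print(an(P(*q,.068)-ctr))
for z in (.089,.081,.073):
  print(z,np.linalg.norm(P(85,165,z)-P(188,165,z)),np.linalg.norm(P(138,66,z)-P(138,270,z)))
"
```

```text
pointer 168.8
132.7
168.4
-157.5
-122.2
0.089 0.028587252917538653 0.05861899633283832
0.081 0.02950730494841968 0.06050558987086754
0.073 0.030427356979300706 0.062392183408896885
```

The pointer is at 168.8° against 168.4° for the three dots, and the trigger size matches a top at 81 mm (held 8 mm down). Handing in.

```bash
python3 -c "
from h import *
print(r.close_job(), r.state()['time_s'])"
```

```text
the job is handed in; nothing more can be done
the job is handed in; nothing more can be done
```

The job is handed in at about 42 s of the 210 s allowed; no verdict is reported, so the results below are my own camera and force checks.

- **Pads:** All four grey pads are in the rack, one per bay, flat and block up. The last top and scene views show every latch back over its pad's ear. I regripped the second pad because the first grip was about 5 mm off-centre.
- **Selector:** I turned it from the two-dot mark, where the wrist camera found it, to three dots. The pointer measures 168.8°, against 168.4° for the three dots.
- **Trigger and lock:** I pressed the trigger about 13 mm, pushed the button to its stop and eased off. The button stays in with no finger on it. The trigger's size in the image fits a top about 81 mm above the bench, so it is held about 8 mm down. That is a coarse estimate; I could not read the joint directly.
- **Arm:** It ended clear of everything, with wrist force near zero.
- **Jar and tape:** I did not touch either. Neither showed movement in the views I took while moving pads, but I did not measure them again at the end.

No check failed.

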